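Turn over, fill and close two packing tubs

ROBOT

A 6-joint arm with a two-finger parallel gripper is mounted at the origin on the work surface. World frame = base frame: x ahead of the robot, y to its left, z up, the work surface at z = 0. Lengths are in mm, angles in rad, forces in N, time in s.
With the tool pointing down it reaches from about 300 to 850 mm from the base axis. Payload 4.2 kg.
Tool frame: the origin (TCP) lies on the mounting face of the last link; the fingertips stand 191 mm ahead of it and the grasp point (between the pads) lies 172 mm ahead of it; z points along the fingers, y is the line along which they close (so a half turn about z gives the same grasp; the last joint's range is limited). The gripper opens to 91 mm and grips with 3 to 60 N. Pads are 32 mm wide; open, the fingers measure 118 mm over their backs; the gripper's body (76 mm by 178 mm) begins 60 mm behind the grasp point.
Start: joints at [1.173, 0.32, 1.565, -0, 1.257, -0.02], TCP at [212.101, 534.449, 404.776] pointing down, gripper open.
Joint ranges: [-3.11, 3.11], [-0.84, 2.01], [0.21, 2.61], [-1.34, 4.49], [0.05, 2.63], [-2.56, 2.56]. Speed limits (rad/s): [2.57, 2.57, 3.14, 3.14, 3.14, 3.14].

INTERFACE

Orientations are given as a 3x3 rotation matrix whose columns are the frame's x, y, z axes.
In Python, from rig import arm gives the robot as it stands.
- The arm moves only by the tool send_rows, never from a script. Its argument "steps" is a list of rows, each a list of 5 numbers: the shift along the tool's x, y, z each as a share of 30 cm, from -1 to 1, then the turn about the tool's z as a share of pi rad, from -1 to 1, then the opening, from 0 (shut) to 1 (fully open). In form: [[tx, ty, tz, roll, jaw], ...]. A call has 1 to 8 rows; each row is the pose to reach, as a shift and turn from the pose commanded when the call began, along the tool's axes at that moment, turning the shorter way round; what a row does not reach only later rows make up. A row lasts 1/8 s, in which the tool goes at most 62.5 mm and 10.7 degrees, less where a joint would pass 70% of its speed; a pose out of reach is approached as far as the arm can. A call with a number of a shift or a turn outside -1 to 1 is refused whole. A call with a gripper value outside its range is refused whole. The fingers move at their own pace and stop on an object; "newtons" is the grip in N (left out, the last holds). Time passes only in rows, so rows that repeat a pose let the fingers close. It gives the time, the measured TCP pose, the force, the opening and the grip force at its end, in the units of the state.
- arm.sense(): the state, without advancing time (a new reading comes with each control period).
- arm.capture(name): name is "side" or "top"; returns the picture (384x512x3 uint8, red, green, blue); there is no depth.
- arm.calibration(name): a dict with "fx", "fy", "cx", "cy" (pixels), "rvec" (rotation vector, rad) and "tvec" (3), from world to camera coordinates, as OpenCV has them. Camera axes: x right, y down, z forward; pixel columns grow to the right and rows downward; lengths in mm; the calibration is good to about 2 mm. A picture is of the moment at which its call begins. calibration takes no time and is no camera call.
- arm.finish_job(): hands the job in; it is judged then, once.
The state is a dict: "clock": time; "joint_pos": joint angles; "qvel": joint speeds; "effort": joint torques, N m; "position": TCP position; "eef_rot": TCP orientation; "contact_force": force on the tool from outside, world axes, zero at the start; "moment": the same for the moment, N m; "finger_gap": finger opening in mm; "gripper_force": force on a finger pad.
Only numpy, scipy, OpenCV 4.12 (cv2) and the standard library are available. Lean on these libraries where they do the work, as an engineer would, in place of code of your own. Each camera call takes 0.05 s, during which the arm holds its last target. There are 200 camera calls.

TASK

Turn both blue tubs mouth-up and stand them on the black packing mat, then put all the pink wax blocks from the roller track into them, at least one block in each tub. Close each tub with one of the loose lids, pressed down until it sits level and fully home on the rim, and leave the other things on the table where they are.

Things in the scene. Friction and masses are not known exactly. Their poses are not given: they have to be found in the camera images.
- mat: black rubber packing mat fixed on the table before the robot, 220 (own x) x 300 (own y) x 4 mm thick with a thin grey line across its middle; origin at the centre of its underside, own y to the robot's left at yaw 0
- track: short flat roller track fixed on the table at the robot's right, 220 (own x) x 250 (own y) mm, rollers' tops 20 mm above the table, side rails 22 mm high; origin at the centre of its underside
- tub_a: open blue plastic tub, rectangular, outside 70 (own x) x 60 (own y) x 50 mm (own z), walls and floor 3 mm, inside 64 x 54 x 47 mm; flat upright sides, no handle. Origin at the centre of the outside of its floor; own z points from the floor out of the mouth. Starts mouth-down on the table at the robot's left (origin then 50 mm up, own z pointing down). 60 g or so
- tub_b: open blue plastic tub, rectangular, outside 70 (own x) x 60 (own y) x 50 mm (own z), walls and floor 3 mm, inside 64 x 54 x 47 mm; flat upright sides, no handle. Origin at the centre of the outside of its floor; own z points from the floor out of the mouth. Starts mouth-down on the table at the robot's left (origin then 50 mm up, own z pointing down). 60 g or so
- lid_a: loose blue lid: plate 74 (own x) x 64 (own y) x 4 mm; origin at the centre of its underside (meets the rim), own z up. Below, a stepped plug 60 x 50 then 54 x 44 mm, 8 mm deep, with tight seal beads: it stops about 4 mm proud until pressed with about 10 N. On top a grip bar 40 (own x) x 12 (own y) x 20 mm high. Starts plug-down on the table, origin 8 mm up. Fits either tub, its x along the tub's x
- lid_b: loose blue lid: plate 74 (own x) x 64 (own y) x 4 mm; origin at the centre of its underside (meets the rim), own z up. Below, a stepped plug 60 x 50 then 54 x 44 mm, 8 mm deep, with tight seal beads: it stops about 4 mm proud until pressed with about 10 N. On top a grip bar 40 (own x) x 12 (own y) x 20 mm high. Starts plug-down on the table, origin 8 mm up. Fits either tub, its x along the tub's x
- block_0: pink hard wax block 34 (own x) x 22 (own y) x 16 mm (own z), 20 g, lying on the roller track at the start; origin at the centre of its underside. Two to four of the four blocks are there; an absent one reads None
- block_1: pink hard wax block 34 (own x) x 22 (own y) x 16 mm (own z), 20 g, lying on the roller track at the start; origin at the centre of its underside. Two to four of the four blocks are there; an absent one reads None
- block_2: pink hard wax block 34 (own x) x 22 (own y) x 16 mm (own z), 20 g, lying on the roller track at the start; origin at the centre of its underside. Two to four of the four blocks are there; an absent one reads None
- block_3: pink hard wax block 34 (own x) x 22 (own y) x 16 mm (own z), 20 g, lying on the roller track at the start; origin at the centre of its underside. Two to four of the four blocks are there; an absent one reads None
- pot: bystander, leave alone: round frosted clear pot 90 mm across, 60 mm high, mouth up; origin at the centre of its underside
- tape: bystander, leave alone: paper tape roll, 84 mm across, 24 mm high, lying flat; origin at the centre of its underside
- bottle: bystander, leave alone: white plastic bottle 60 mm across, 140 mm high; origin at the centre of its underside
- brush: bystander, leave alone: hand brush lying on the table; origin under its middle
- spatula: bystander, leave alone: spatula lying on the table; origin under its middle
- weight: bystander, leave alone: steel knob-shaped weight, 44 mm across, 45 mm high; origin at the centre of its underside
Things that resemble listed ones, but are neither listed nor needed, are in the scene too. Leave any orange or red look-alike of the tub_a alone.

How it is judged:
By the outcome, as a careful person would: the job done as asked, in the order asked, and still so for the second after the job is handed in, with the robot touching nothing.
Of block_0, block_1, block_2, block_3 only 2 to 4 are there at a start; the rules pass over those that are not, and their reading is None.
At some moment in a run one of tub_a, tub_b, block_0, block_1, block_2, block_3 may be knocked a few centimetres aside while the robot is not near it.
It also fails if it takes over 210 s, if anything falls off the work surface, if the arm or the gripper's body presses on something with over 40 N, if the wrist force passes 120 N, or if a joint passes its speed limit or range.

## Working session

There is one attempt and no reset: what is moved stays moved. The work goes in short steps, Python scripts to look and compute and a tool call to move; the robot and the scene stay as the last step left them, time stands still between calls to the robot, and variables do not carry over. Pictures are saved under pics/ and viewed, at most 17 in all, crops included, and the job is handed in when it is done.

Besides the shell and the picture viewer there is one more tool, called as name(argument=value, ...), one argument or row to a line, values as JSON. send_rows: Moves the arm, as the interface text tells. Its arguments: {"type":"object","properties":{"steps":{"type":"array","items":{"type":"array","items":{"type":"number"}}},"newtons":{"type":"number"}},"required":["steps"]}

```bash
ls; mkdir -p pics
python3 - <<'E'
from rig import arm
import cv2
for n in("top","side"):
    im=arm.capture(n); cv2.imwrite(f"pics/{n}0.png",cv2.cvtColor(im,cv2.COLOR_RGB2BGR)); print(n,arm.calibration(n))
s=arm.sense();print(s["clock"],s["position"],s["eef_rot"],s["finger_gap"],s["contact_force"])
E
```

```text
pics
top {'fx': 383.9998581129415, 'fy': 383.9998581129415, 'cx': 256.1295925842393, 'cy': 194.26141662435657, 'rvec': array([ 2.15894205, -2.17055619,  0.09107286]), 'tvec': array([  50.13741032,  508.3864623 , 1119.54059047])}
side {'fx': 403.74773768967214, 'fy': 403.74773768967214, 'cx': 260.76953024950376, 'cy': 187.70324320944445, 'rvec': array([ 2.00444331, -0.78569886,  0.46530533]), 'tvec': array([-336.89278961,  225.25071024,  744.38282523])}
0.1 [212.0275898  534.33253069 404.02018315] [[-9.29494498e-01  3.68835463e-01 -6.15321808e-04]
 [ 3.68835974e-01  9.29493380e-01 -1.44223937e-03]
 [ 3.99885231e-05 -1.56750638e-03 -9.99998771e-01]] 90.80302420801365 [-0.29647716  0.70414147 -0.76013708]
```

View pics/top0.png

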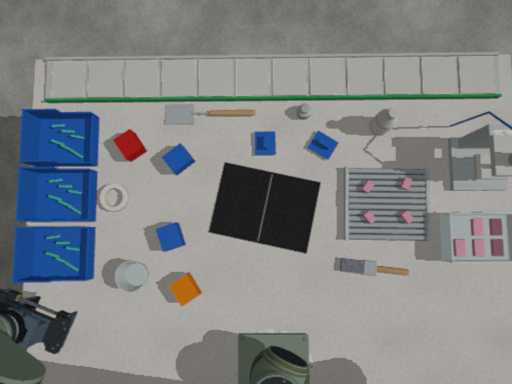

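View pics/side0.png

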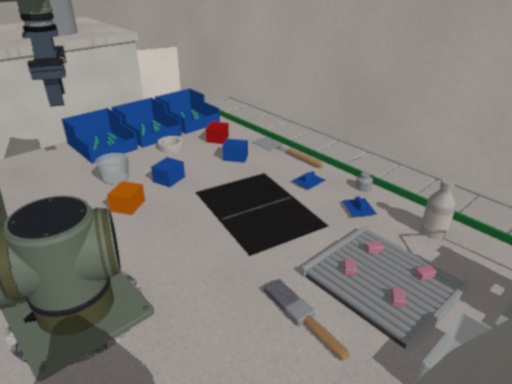

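The top view shows blue boxes at (178,159) and (171,237), red at (130,145) and orange at (185,289) look-alikes. The lids are at (265,143) and (323,145). Four pink blocks lie on the track at about (368,186), (406,184), (370,217) and (406,217), and the pink ones in the grey tray at (485,237) are not meant. I'll confirm with an enlarged crop and measure.

```bash
cat > h.py <<'E'
import numpy as np, cv2
from rig import arm
def cam(n):
    c=arm.calibration(n); K=np.array([[c["fx"],0,c["cx"]],[0,c["fy"],c["cy"]],[0,0,1]])
    return K,cv2.Rodrigues(c["rvec"])[0],c["tvec"]
def ray(n,px,z):
    K,R,t=cam(n); px=np.atleast_2d(np.array(px,float))
    d=(np.c_[px,np.ones(len(px))]@np.linalg.inv(K).T)@R; C=-R.T@t
    return C+d*((z-C[2])/d[:,2])[:,None]
def proj(n,P):
    K,R,t=cam(n); p=(np.atleast_2d(P)@R.T+t)@K.T; return p[:,:2]/p[:,2:]
def snap(n,name=None):
    im=arm.capture(n)
    if name: cv2.imwrite(f"pics/{name}.png",cv2.cvtColor(im,cv2.COLOR_RGB2BGR))
    return im
def mask(im,lo,hi):
    return cv2.inRange(cv2.cvtColor(im,cv2.COLOR_RGB2HSV),np.array(lo),np.array(hi))
def blobs(m,amin=30,amax=3000):
    for c in cv2.findContours(m,cv2.RETR_EXTERNAL,cv2.CHAIN_APPROX_NONE)[0]:
        if amin<cv2.contourArea(c)<amax: yield c[:,0,:].astype(float)
def rect(n,c,z):
    "min-area rect of contour cast on plane z: centre, long, short, yaw(deg) of long side"
    P=ray(n,c,z)[:,:2].astype(np.float32); (x,y),(w,h),a=cv2.minAreaRect(P)
    if w<h: w,h,a=h,w,a+90
    return round(float(x),1),round(float(y),1),round(float(w),1),round(float(h),1),round((a+90)%180-90,1)
E
python3 - <<'E'
from h import *
im=cv2.cvtColor(cv2.imread("pics/top0.png"),cv2.COLOR_BGR2RGB)
K,R,t=cam("top");print("C",-R.T@t)
b=mask(im,(105,120,60),(125,255,255))
hsv=cv2.cvtColor(im,cv2.COLOR_RGB2HSV)
for c in blobs(b,60,3000):
    u,v=c.mean(0); i=np.zeros(b.shape,np.uint8);cv2.drawContours(i,[c.astype(np.int32)],-1,255,-1)
    V=hsv[...,2][i>0]; print("blue",u,v,"V pct",np.percentile(V,[5,25,50,75,95]), rect("top",c,50),rect("top",c,12))
p=mask(im,(160,50,120),(179,255,255))
for c in blobs(p,15,500): print("pink",c.mean(0),rect("top",c,36))
k=mask(im,(0,0,0),(179,255,40))
for c in blobs(k,3000,20000): print("mat",c.mean(0),rect("top",c,4))
a=cv2.resize(im[125:265,140:215],None,fx=4,fy=4,interpolation=2)
d=cv2.resize(im[125:165,240:350],None,fx=3.6,fy=3.6,interpolation=2); e=cv2.resize(im[165:245,340:440],None,fx=4,fy=4,interpolation=2)
o=np.zeros((560,740,3),np.uint8);o[:,:300]=a;o[:d.shape[0],310:310+d.shape[1]]=d;o[200:520,310:710]=e
cv2.imwrite("pics/crop1.png",o[...,::-1])
E
```

```text
C [ 396.86373794   32.052919   1164.39403664]
blue 170.14117647058825 236.23529411764707 V pct [136. 153. 154. 155. 156.] (385.6, 296.8, 69.8, 68.3, 18.5) (385.3, 305.8, 72.2, 70.6, 18.5)
blue 178.0142857142857 158.85714285714286 V pct [123. 151. 153. 154. 155.] (613.0, 277.5, 71.1, 69.2, 37.9) (620.4, 285.9, 73.5, 71.6, 37.9)
blue 264.5243902439024 142.9878048780488 V pct [105. 140. 153. 154. 158.] (658.3, 20.2, 66.4, 58.9, -0.3) (667.2, 19.8, 68.6, 60.9, -0.3)
blue 322.63380281690144 144.80281690140845 V pct [103.  146.5 153.  154.  155. ] (651.9, -149.1, 69.2, 59.7, 58.0) (660.6, -155.3, 71.6, 61.8, 58.0)
pink [498.08 247.5 ] (350.2, -650.7, 46.9, 22.9, -3.7)
pink [478.64583333 247.        ] (350.6, -595.6, 45.9, 28.3, -0.2)
pink [459.75510204 247.16326531] (350.8, -541.1, 45.9, 28.1, -0.2)
pink [496.6875     226.45833333] (409.4, -650.9, 43.4, 25.2, -0.3)
pink [477.36170213 226.65957447] (409.5, -595.6, 44.8, 25.9, -3.4)
pink [406.96551724 216.79310345] (438.9, -393.2, 34.2, 21.7, 33.7)
pink [369.7037037 216.7037037] (439.5, -284.7, 34.6, 20.9, 43.7)
pink [367.96551724 185.79310345] (531.0, -282.7, 34.9, 21.8, -34.9)
pink [406.29032258 182.77419355] (538.9, -395.2, 35.1, 21.5, -23.7)
mat [264.6377709  207.37151703] (472.6, 22.6, 293.9, 213.6, 77.6)
```

View pics/crop1.png

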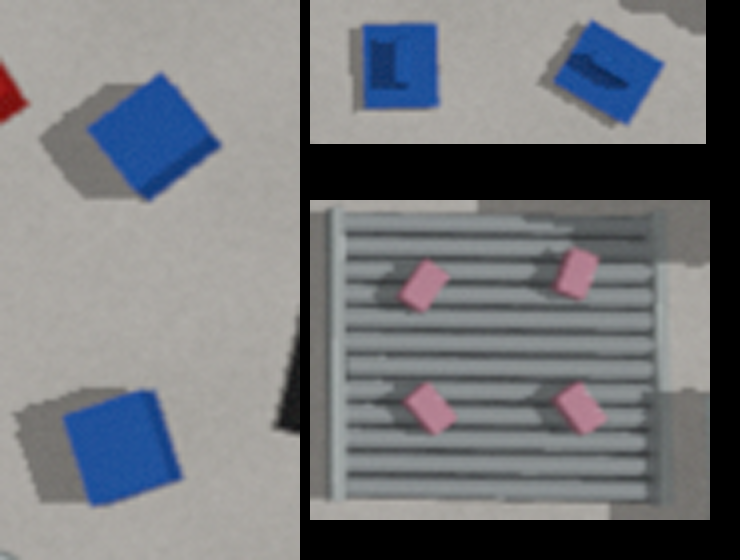

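The crop confirms two plain blue boxes (the tubs, mouth-down), two lids with bars, and four pink blocks on the rollers. Next I'll measure the tub top faces precisely.

```bash
cat >> h.py <<'E'
def tubs_down(im,z=50):
    m=mask(im,(105,120,145),(125,255,255)); m=cv2.resize(m,None,fx=4,fy=4,interpolation=cv2.INTER_LINEAR); m=(m>127).astype(np.uint8)*255
    for c in blobs(m,400*16//2,3000*8): 
        yield c.mean(0)/4, rect("top",(c-1.5)/4,z)
E
python3 - <<'E'
from h import *
im=snap("top")
for r in tubs_down(im): print(r)
# mat corners
m=mask(im,(0,0,0),(179,255,40))
for c in blobs(m,3000,20000): 
    print(cv2.boxPoints(cv2.minAreaRect(ray("top",c,4)[:,:2].astype(np.float32))))
E
```

```text
(array([169.14559659, 236.88068182]), (384.7, 300.4, 71.2, 61.4, 18.5))
(array([177.07638889, 157.83101852]), (617.9, 280.7, 71.5, 61.3, -52.8))
(array([263.90873786, 143.18058252]), (658.3, 20.2, 68.6, 61.1, -0.2))
(array([322.57319588, 145.24175258]), (651.9, -149.7, 70.3, 61.2, 58.5))
(array([ 60.77981322, 142.76329023]), (671.1, 649.8, 178.7, 132.7, 89.6))
[[ 336.68042  -98.10939]
 [ 545.1447  -143.98418]
 [ 608.3217   143.10506]
 [ 399.85742  188.97984]]
```

```bash
cat >> h.py <<'E'
def pose():
    s=arm.sense(); R=s["eef_rot"]; p=s["position"]
    return np.array([*p[:2],p[2]-172]),np.degrees(np.arctan2(R[1,1],R[0,1]))
def go(calls,start=None):
    "calls: lists of (x,y,zgrasp,yawdeg,jaw,nrows); prints rows for each call"
    p,a=start or pose()
    for c in calls:
        r=np.radians(a); X=np.array([-np.sin(r),np.cos(r),0]); Y=np.array([np.cos(r),np.sin(r),0]); rows=[]
        for x,y,z,w,j,n in c:
            d=np.array([x,y,z])-p; t=-((w-a+90)%180-90)
            rows+=[[round(float(v),3) for v in (d@X/300,d@Y/300,-d[2]/300,t/180,j)]]*n
        print(len(rows),rows); a=a-t; p=np.array([x,y,z])
def say():
    s=arm.sense(); p,a=pose(); print("t %.2f"%s["clock"],p.round(1),round(a,1),"F",s["contact_force"].round(1),"gap %.1f g %.1f"%(s["finger_gap"],s["gripper_force"]))
E
python3 - <<'E'
from h import *
say()
go([[(378.4,319.4,120,18.5,1,7)],[(378.4,319.4,22,18.5,1,4),(378.4,319.4,22,18.5,0,4)],[(378.4,319.4,130,18.5,0,6)]])
for r in [(131,276)]: print(ray("top",[r],60))
E
```

```text
t 0.15 [212.1 534.4 232.1] 68.4 F [0.2 0.3 0.3] gap 91.5 g 0.0
7 [[-0.78, -0.461, 0.374, 0.277, 1.0], [-0.78, -0.461, 0.374, 0.277, 1.0], [-0.78, -0.461, 0.374, 0.277, 1.0], [-0.78, -0.461, 0.374, 0.277, 1.0], [-0.78, -0.461, 0.374, 0.277, 1.0], [-0.78, -0.461, 0.374, 0.277, 1.0], [-0.78, -0.461, 0.374, 0.277, 1.0]]
8 [[0.0, 0.0, 0.327, -0.0, 1.0], [0.0, 0.0, 0.327, -0.0, 1.0], [0.0, 0.0, 0.327, -0.0, 1.0], [0.0, 0.0, 0.327, -0.0, 1.0], [0.0, 0.0, 0.327, -0.0, 0.0], [0.0, 0.0, 0.327, -0.0, 0.0], [0.0, 0.0, 0.327, -0.0, 0.0], [0.0, 0.0, 0.327, -0.0, 0.0]]
6 [[0.0, 0.0, -0.36, -0.0, 0.0], [0.0, 0.0, -0.36, -0.0, 0.0], [0.0, 0.0, -0.36, -0.0, 0.0], [0.0, 0.0, -0.36, -0.0, 0.0], [0.0, 0.0, -0.36, -0.0, 0.0], [0.0, 0.0, -0.36, -0.0, 0.0]]
[[273.83338198 403.89674313  60.        ]]
```

send_rows(
  steps=[
    [-0.78,-0.461,0.374,0.277,1],
    [-0.78,-0.461,0.374,0.277,1],
    [-0.78,-0.461,0.374,0.277,1],
    [-0.78,-0.461,0.374,0.277,1],
    [-0.78,-0.461,0.374,0.277,1],
    [-0.78,-0.461,0.374,0.277,1],
    [-0.78,-0.461,0.374,0.277,1],
    [-0.78,-0.461,0.374,0.277,1],
  ],
  newtons=3,
)

```text
clock: 1.15
position: [378.2, 320.6, 293.1]
eef_rot: [[-0.319, 0.948, 0.001], [0.948, 0.319, 0.001], [0.001, 0.001, -1.0]]
contact_force: [0.3, -0.3, -0.1]
finger_gap: 91.4
gripper_force: 0.0
```

send_rows(
  steps=[
    [0,0,0.2,0,1],
    [0,0,0.327,0,1],
    [0,0,0.327,0,1],
    [0,0,0.327,0,0],
    [0,0,0.327,0,0],
    [0,0,0.327,0,0],
    [0,0,0.327,0,0],
    [0,0,0.327,0,0],
  ],
)

```text
clock: 2.15
position: [378.7, 319.8, 195.0]
eef_rot: [[-0.317, 0.948, 0.001], [0.948, 0.317, 0.001], [0.001, 0.001, -1.0]]
contact_force: [-1.3, 1.3, 2.9]
finger_gap: 70.1
gripper_force: 3.0
```

send_rows(
  steps=[
    [0,0,-0.05,0,0],
    [0,0,-0.1,0,0],
    [0,0,-0.15,0,0],
    [0,0,-0.2,0,0],
    [0,0,-0.25,0,0],
    [0,0,-0.3,0,0],
    [0,0,-0.36,0,0],
    [0,0,-0.36,0,0],
  ],
)

```text
clock: 3.15
position: [378.9, 319.9, 304.0]
eef_rot: [[-0.317, 0.948, 0.003], [0.948, 0.317, 0.002], [0.001, 0.003, -1.0]]
contact_force: [-0.1, 0.2, -1.0]
finger_gap: 70.2
gripper_force: 3.0
```

Run:
```python
from h import *
say()
a=snap("side"); b=snap("top")
u,v=proj("side",[378,319,130])[0].astype(int); w,q=proj("top",[378,319,100])[0].astype(int)
o=np.hstack([cv2.resize(a[v-60:v+90,u-75:u+75],(400,400)),cv2.resize(b[q-75:q+75,w-75:w+75],(400,400))])
cv2.imwrite("pics/t1.png",o[...,::-1])
```

```text
t 3.15 [378.9 319.9 132. ] 18.5 F [-0.1  0.2 -1. ] gap 70.2 g 3.0
```

View pics/t1.png

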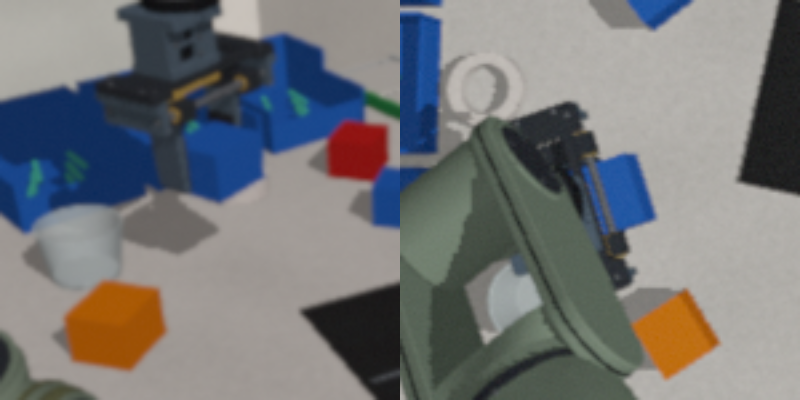

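Held at 3 N the tub does not swing, so I'll tilt it about its edge on the rubber mat. First I'll carry it there, still mouth-down.

Run:
```python
s=open('h.py').read()
s=s.replace("rows+=[[","rows+=[(n,[").replace("t/180,j)]]*n","t/180,j)])]").replace("print(len(rows),rows)","print(rows)")
open('h.py','w').write(s)
from h import *
go([[(395,150,130,0,0,6)],[(410.2,-4.8,80,-12.4,0,5)],[(410.2,-4.8,26,-12.4,0,3),(410.2,-4.8,26,-12.4,0.95,3),(405.6,-25.3,130,-12.4,1,2)],[(300,200,200,0,1,1)]])
```

```text
[(6, [-0.553, -0.127, 0.001, 0.103, 0.0])]
[(5, [-0.516, 0.051, 0.167, 0.069, 0.0])]
[(3, [0.0, 0.0, 0.18, -0.0, 0.0]), (3, [0.0, 0.0, 0.18, -0.0, 0.95]), (2, [-0.07, -0.0, -0.167, -0.0, 1.0])]
[(1, [0.658, -0.505, -0.233, -0.069, 1.0])]
```

send_rows(
  steps=[
    [-0.1,-0.02,0,0.02,0],
    [-0.2,-0.045,0,0.04,0],
    [-0.3,-0.07,0,0.06,0],
    [-0.4,-0.09,0,0.08,0],
    [-0.5,-0.11,0,0.1,0],
    [-0.553,-0.127,0,0.103,0],
    [-0.553,-0.127,0,0.103,0],
  ],
  newtons=8,
)

```text
clock: 4.12
position: [394.9, 149.6, 302.1]
eef_rot: [[0.002, 1.0, -0.001], [1.0, -0.002, 0.0], [0.0, -0.001, -1.0]]
contact_force: [0.1, -0.7, -1.0]
finger_gap: 69.9
gripper_force: 8.0
```

send_rows(
  steps=[
    [-0.1,0.01,0.03,0.02,0],
    [-0.2,0.02,0.06,0.04,0],
    [-0.3,0.03,0.1,0.06,0],
    [-0.4,0.04,0.13,0.069,0],
    [-0.516,0.051,0.167,0.069,0],
    [-0.516,0.051,0.167,0.069,0],
    [-0.516,0.051,0.167,0.069,0],
  ],
)

```text
clock: 5.0
position: [410.5, -3.9, 252.4]
eef_rot: [[0.215, 0.977, 0.0], [0.977, -0.215, 0.001], [0.001, -0.0, -1.0]]
contact_force: [0.7, -0.5, -0.3]
finger_gap: 70.1
gripper_force: 8.0
```

send_rows(
  steps=[
    [0,0,0.06,0,0],
    [0,0,0.12,0,0],
    [0,0,0.17,0,0],
    [0,0,0.18,0,0],
    [0,0,0.18,0,1],
    [0,0,0.18,0,1],
    [0,0,0.18,0,1],
    [0,0,-0.02,0,1],
  ],
)

```text
clock: 6.0
position: [409.3, -4.6, 256.2]
eef_rot: [[0.216, 0.976, -0.01], [0.976, -0.216, 0.0], [-0.002, -0.01, -1.0]]
contact_force: [1.1, -0.2, -0.4]
finger_gap: 91.4
gripper_force: 0.0
```

send_rows(
  steps=[
    [0,0,-0.2,0,1],
    [0.3,0,-0.4,0,1],
    [0.7,0,-0.4,0,1],
    [0.8,0,-0.4,0,1],
    [0.9,0,-0.4,0,1],
    [0.9,0,-0.4,0,1],
  ],
  newtons=4,
)

```text
clock: 6.75
position: [468.7, 261.8, 378.7]
eef_rot: [[0.214, 0.977, 0.001], [0.977, -0.214, 0.001], [0.001, 0.001, -1.0]]
contact_force: [-0.3, 0.3, 0.6]
finger_gap: 91.3
gripper_force: 0.0
```

Run:
```python
from h import *
say()
im=snap("top","top1")
for r in tubs_down(im,54): print(r)
```

```text
t 6.75 [468.7 261.8 206.7] -12.3 F [-0.3  0.3  0.6] gap 91.3 g 0.0
(array([ 89.71710526, 258.86483254]), (327.7, 526.4, 127.4, 24.4, 0.0))
(array([281.04097222, 229.5       ]), (403.9, -23.2, 70.6, 61.3, -12.4))
(array([ 44.59050279, 175.48044693]), (557.6, 663.7, 176.4, 69.2, 87.4))
(array([177.37244898, 156.15136054]), (616.7, 279.9, 70.9, 62.5, -51.4))
(array([264.94954819, 143.21762048]), (657.4, 20.3, 68.4, 60.9, -0.2))
(array([322.46157895, 145.39578947]), (650.9, -148.6, 70.8, 61.8, 58.0))
```

View pics/top1.png

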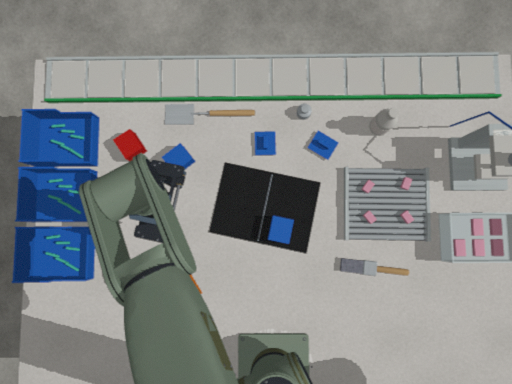

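Tub 1 sits on the mat at (281,229) px, mouth-down. Now I'll pinch its leading top corner and roll it about its lower edge.

Run:
```python
from h import *
go([[(411.4,11,90,-12.4,1,6)],[(411.4,11,54,-12.4,1,3)]])
```

```text
[(6, [-0.865, -0.01, 0.389, 0.001, 1.0])]
[(3, [0.0, 0.0, 0.12, -0.0, 1.0])]
```

send_rows(
  steps=[
    [-0.4,0,0.1,0,1],
    [-0.865,-0.01,0.389,0,1],
    [-0.865,-0.01,0.389,0,1],
    [-0.865,-0.01,0.389,0,1],
    [-0.865,-0.01,0.389,0,1],
    [-0.865,-0.01,0.389,0,1],
    [-0.865,-0.01,0.389,0,1],
  ],
  newtons=4,
)

```text
clock: 7.68
position: [410.1, 6.5, 262.2]
eef_rot: [[0.216, 0.976, 0.002], [0.976, -0.216, 0.0], [0.001, 0.001, -1.0]]
contact_force: [0.2, 0.1, 0.1]
finger_gap: 91.4
gripper_force: 0.0
```

send_rows(
  steps=[
    [0,0,0.12,0,1],
    [0,0,0.12,0,1],
    [0,0,0.12,0,0],
    [0,0,0.12,0,0],
    [0,0,0.12,0,0],
    [0,0,0.12,0,0],
    [0,0,0.124,0,0],
  ],
)

```text
clock: 8.55
position: [410.1, 6.3, 225.3]
eef_rot: [[0.216, 0.976, 0.002], [0.976, -0.216, 0.0], [0.001, 0.002, -1.0]]
contact_force: [-0.0, 1.5, 5.8]
finger_gap: 69.9
gripper_force: 4.0
```

send_rows(
  steps=[
    [0.012,0,0.002,0,0],
    [0.023,0,0.002,0,0],
    [0.035,0,0.003,0,0],
    [0.047,0,0.004,0,0],
    [0.058,0,0.008,0,0],
    [0.07,0,0.011,0,0],
    [0.08,0,0.016,0,0],
    [0.09,0,0.02,0,0],
  ],
)

```text
clock: 9.55
position: [415.3, 32.9, 218.2]
eef_rot: [[0.216, 0.976, -0.001], [0.976, -0.216, 0.0], [-0.0, -0.001, -1.0]]
contact_force: [1.1, -2.0, 1.0]
finger_gap: 69.7
gripper_force: 4.0
```

Run:
```python
from h import *
say()
a=snap("side")
u,v=proj("side",[410,10,40])[0].astype(int)
cv2.imwrite("pics/t2.png",cv2.resize(a[v-60:v+60,u-80:u+80],(640,480))[...,::-1])
```

```text
t 9.55 [415.3  32.9  46.2] -12.5 F [ 1.1 -2.   1. ] gap 69.7 g 4.0
```

View pics/t2.png

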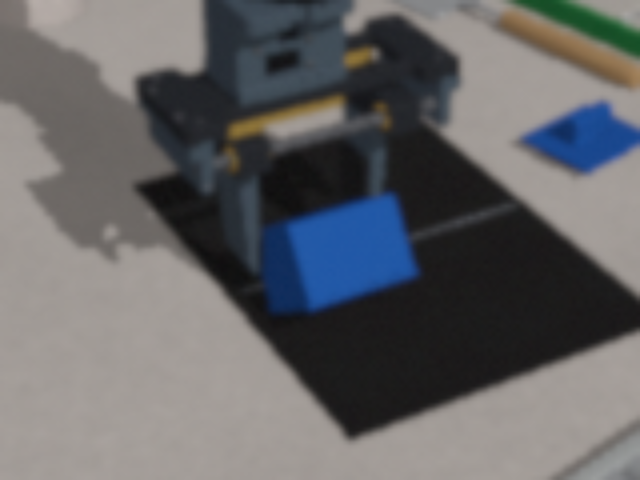

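It rolled about 40° as hoped. Continuing to about 75°, then release.

send_rows(
  steps=[
    [0.01,0,0.006,0,0],
    [0.019,0,0.013,0,0],
    [0.028,0,0.021,0,0],
    [0.036,0,0.029,0,0],
    [0.043,0,0.038,0,0],
    [0.049,0,0.047,0,0],
    [0.053,0,0.055,0,0],
    [0.053,0,0.055,0,0],
  ],
)

```text
clock: 10.6
position: [418.9, 48.2, 201.7]
eef_rot: [[0.215, 0.977, -0.0], [0.977, -0.215, -0.0], [-0.0, -0.0, -1.0]]
contact_force: [-0.5, -0.1, -1.4]
finger_gap: 70.0
gripper_force: 4.0
```

send_rows(
  steps=[
    [0,0,0,0,1],
    [0,0,0,0,1],
    [0,0,0,0,1],
    [0,0,0,0,1],
    [0,0,-0.1,0,1],
    [0,0,-0.3,0,1],
    [0.3,0,-0.5,0,1],
    [0.6,0,-0.5,0,1],
  ],
)

```text
clock: 11.6
position: [443.9, 159.5, 341.7]
eef_rot: [[0.218, 0.976, 0.006], [0.976, -0.218, 0.002], [0.003, 0.005, -1.0]]
contact_force: [1.8, -0.7, -0.1]
finger_gap: 91.0
gripper_force: 0.0
```

send_rows(
  steps=[
    [0.15,0,0,0,1],
    [0.15,0,0,0,1],
    [0.15,0,0,0,1],
  ],
)

```text
clock: 11.98
position: [452.6, 202.4, 338.3]
eef_rot: [[0.215, 0.977, -0.001], [0.977, -0.215, -0.001], [-0.001, -0.001, -1.0]]
contact_force: [-0.2, 0.2, -0.6]
finger_gap: 91.3
gripper_force: 0.0
```

Run:
```python
from h import *
say()
a=snap("side"); b=snap("top")
u,v=proj("side",[410,30,40])[0].astype(int);w,q=proj("top",[410,20,40])[0].astype(int)
cv2.imwrite("pics/t3.png",np.hstack([cv2.resize(a[v-60:v+60,u-60:u+60],(400,400)),cv2.resize(b[q-60:q+60,w-60:w+60],(400,400))])[...,::-1])
```

```text
t 11.97 [452.6 202.4 166.3] -12.4 F [-0.2  0.2 -0.6] gap 91.3 g 0.0
```

View pics/t3.png

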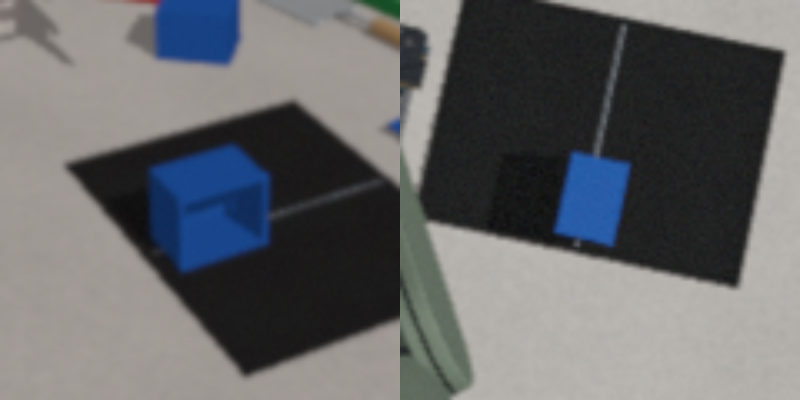

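Tub 1 now lies on its side, mouth toward −y. Measuring for the second roll.

Run:
```python
from h import *
im=snap("top")
for p,r in tubs_down(im,64):
    if abs(r[0]-420)<50 and abs(r[1]-20)<60:
        print(r)
        v=np.array([.215,.977]); P=np.array(r[:2])+30*v
        go([[(*P,100,-12.4,1,6)],[(*P,64,-12.4,1,3)]])
```

```text
(413.4, 29.4, 70.5, 50.5, -12.7)
[(6, [-0.489, -0.004, 0.222, -0.001, 1.0])]
[(3, [0.0, 0.0, 0.12, -0.0, 1.0])]
```

send_rows(
  steps=[
    [-0.2,0,0,0,1],
    [-0.489,0,0.12,0,1],
    [-0.489,-0.004,0.222,0,1],
    [-0.489,-0.004,0.222,0,1],
    [-0.489,-0.004,0.222,0,1],
    [-0.489,-0.004,0.222,0,1],
    [-0.489,-0.004,0.222,0,1],
  ],
  newtons=4,
)

```text
clock: 13.0
position: [420.7, 60.5, 273.0]
eef_rot: [[0.215, 0.977, 0.002], [0.977, -0.215, 0.0], [0.001, 0.002, -1.0]]
contact_force: [0.1, -0.0, -0.4]
finger_gap: 91.2
gripper_force: 0.0
```

send_rows(
  steps=[
    [0,0,0.12,0,1],
    [0,0,0.12,0,1],
    [0,0,0.12,0,0],
    [0,0,0.12,0,0],
    [0,0,0.12,0,0],
    [0,0,0.12,0,0],
    [0,0,0.124,0,0],
  ],
)

```text
clock: 13.88
position: [420.6, 59.8, 235.8]
eef_rot: [[0.216, 0.976, 0.002], [0.976, -0.216, 0.0], [0.001, 0.002, -1.0]]
contact_force: [0.5, 0.7, 5.9]
finger_gap: 70.3
gripper_force: 4.0
```

send_rows(
  steps=[
    [0.015,0,0.001,0,0],
    [0.03,0,0.001,0,0],
    [0.044,0,0.003,0,0],
    [0.058,0,0.005,0,0],
    [0.073,0,0.009,0,0],
    [0.086,0,0.013,0,0],
    [0.1,0,0.02,0,0],
    [0.112,0,0.026,0,0],
  ],
)

```text
clock: 14.88
position: [427.3, 92.8, 226.9]
eef_rot: [[0.216, 0.976, -0.001], [0.976, -0.216, 0.0], [-0.0, -0.001, -1.0]]
contact_force: [-0.4, -0.5, -0.2]
finger_gap: 70.6
gripper_force: 4.0
```

send_rows(
  steps=[
    [0.012,0,0.009,0,0],
    [0.023,0,0.019,0,0],
    [0.034,0,0.031,0,0],
    [0.043,0,0.043,0,0],
    [0.051,0,0.056,0,0],
    [0.058,0,0.07,0,0],
    [0.066,0,0.085,0,0],
    [0.068,0,0.092,0,0],
  ],
)

```text
clock: 15.88
position: [431.9, 112.6, 199.2]
eef_rot: [[0.216, 0.976, -0.0], [0.976, -0.216, -0.0], [-0.0, -0.0, -1.0]]
contact_force: [0.6, 1.2, 1.4]
finger_gap: 69.9
gripper_force: 4.0
```

send_rows(
  steps=[
    [0,0,0,0,1],
    [0,0,0,0,1],
    [0,0,0,0,1],
    [0,0,0,0,1],
    [0,0,-0.1,0,1],
    [0,0,-0.3,0,1],
    [0.3,0,-0.4,0,1],
    [0.6,0,-0.4,0,1],
  ],
)

```text
clock: 16.88
position: [458.7, 232.1, 317.1]
eef_rot: [[0.218, 0.976, 0.005], [0.976, -0.218, 0.002], [0.003, 0.004, -1.0]]
contact_force: [0.8, -0.3, 0.0]
finger_gap: 91.2
gripper_force: 0.0
```

send_rows(
  steps=[
    [0.05,0,0,0,1],
    [0.05,0,0,0,1],
    [0.05,0,0,0,1],
  ],
)

```text
clock: 17.25
position: [460.8, 244.6, 314.0]
eef_rot: [[0.217, 0.976, -0.002], [0.976, -0.217, -0.001], [-0.002, -0.002, -1.0]]
contact_force: [0.3, -0.4, 0.6]
finger_gap: 91.1
gripper_force: 0.0
```

Run:
```python
from h import *
say()
a=snap("side"); b=snap("top")
for p,r in tubs_down(b,50): print(p,r)
u,v=proj("side",[425,60,40])[0].astype(int);w,q=proj("top",[425,60,40])[0].astype(int)
cv2.imwrite("pics/t4.png",np.hstack([cv2.resize(a[v-60:v+60,u-60:u+60],(400,400)),cv2.resize(b[q-60:q+60,w-60:w+60],(400,400))])[...,::-1])
```

```text
t 17.25 [460.8 244.6 142. ] -12.5 F [ 0.3 -0.4  0.6] gap 91.1 g 0.0
[ 54.26284797 268.18361884] (290.0, 621.2, 124.4, 70.7, 71.3)
[ 76.03736307 248.02503912] (339.2, 591.8, 151.6, 151.3, -90.0)
[ 48.42747036 178.61225296] (552.3, 654.8, 192.4, 91.5, -86.8)
[177.31832797 157.36655949] (617.3, 281.1, 71.8, 62.4, -53.7)
[264.94954819 143.21762048] (658.3, 20.2, 68.6, 61.1, -0.2)
[322.45947368 145.40421053] (651.7, -149.2, 71.1, 61.9, 58.0)
```

View pics/t4.png

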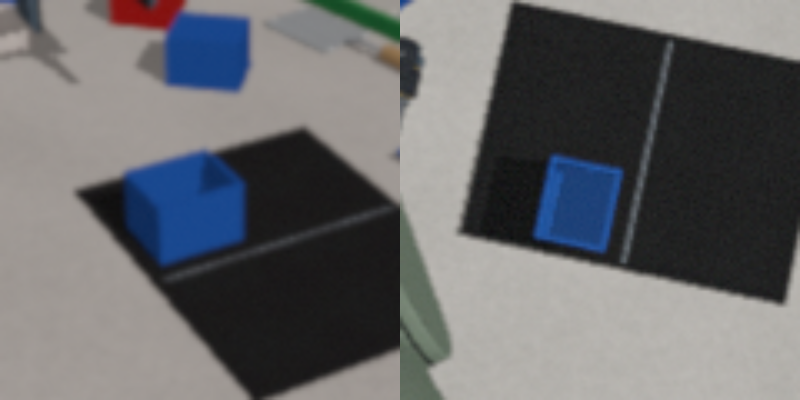

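Tub 1 is mouth-up on the mat at (289,… crop centre). Now tub 2 gets the same treatment.

Run:
```python
from h import *
go([[(617.4,280.8,100,-52.9,1,6)],[(617.4,280.8,23,-52.9,1,3)],[(617.4,280.8,123,-52.9,0,3)],[(570,110,123,-30,0,6)],[(516.1,-58.8,80,-12.4,0,5)],[(516.1,-58.8,26.5,-12.4,0,3)]])
```

```text
[(6, [0.231, 0.483, 0.141, 0.224, 1.0])]
[(3, [0.0, 0.0, 0.257, -0.0, 1.0])]
[(3, [0.0, 0.0, -0.333, -0.0, 0.0])]
[(6, [-0.469, 0.359, -0.0, -0.127, 0.0])]
[(5, [-0.577, 0.126, 0.143, -0.098, 0.0])]
[(3, [0.0, 0.0, 0.178, -0.0, 0.0])]
```

send_rows(
  steps=[
    [0.231,0.483,0,0.224,1],
    [0.231,0.483,0,0.224,1],
    [0.231,0.483,0.141,0.224,1],
    [0.231,0.483,0.141,0.224,1],
    [0.231,0.483,0.141,0.224,1],
    [0.231,0.483,0.141,0.224,1],
    [0.231,0.483,0.141,0.224,1],
    [0.231,0.483,0.141,0.224,1],
  ],
  newtons=10,
)

```text
clock: 18.35
position: [617.5, 282.2, 273.2]
eef_rot: [[0.796, 0.605, 0.001], [0.605, -0.796, 0.001], [0.001, 0.0, -1.0]]
contact_force: [-0.6, -0.1, -0.6]
finger_gap: 91.0
gripper_force: 0.0
```

send_rows(
  steps=[
    [0,0,0.15,0,1],
    [0,0,0.257,0,1],
    [0,0,0.257,0,1],
    [0,0,0.257,0,0],
    [0,0,0.257,0,0],
    [0,0,0.257,0,0],
    [0,0,0.257,0,0],
    [0,0,0.257,0,0],
  ],
)

```text
clock: 19.35
position: [618.0, 282.3, 196.4]
eef_rot: [[0.796, 0.605, 0.001], [0.605, -0.796, 0.001], [0.002, 0.0, -1.0]]
contact_force: [-0.4, -1.6, 5.3]
finger_gap: 69.6
gripper_force: 10.0
```

send_rows(
  steps=[
    [0,0,-0.1,0,0],
    [0,0,-0.2,0,0],
    [0,0,-0.333,0,0],
    [0,0,-0.333,0,0],
  ],
)

```text
clock: 19.85
position: [618.5, 282.6, 298.6]
eef_rot: [[0.796, 0.605, 0.007], [0.605, -0.796, 0.003], [0.007, 0.001, -1.0]]
contact_force: [1.1, 0.2, -0.7]
finger_gap: 70.1
gripper_force: 10.0
```

send_rows(
  steps=[
    [-0.1,0.07,0,-0.03,0],
    [-0.2,0.15,0,-0.06,0],
    [-0.3,0.23,0,-0.09,0],
    [-0.4,0.31,0,-0.12,0],
    [-0.469,0.359,0,-0.127,0],
    [-0.469,0.359,0,-0.127,0],
  ],
)

```text
clock: 20.6
position: [570.0, 110.0, 293.8]
eef_rot: [[0.501, 0.865, -0.003], [0.865, -0.501, -0.0], [-0.002, -0.002, -1.0]]
contact_force: [-0.8, 0.8, -1.1]
finger_gap: 69.7
gripper_force: 10.0
```

send_rows(
  steps=[
    [-0.12,0.03,0,-0.02,0],
    [-0.24,0.05,0.03,-0.04,0],
    [-0.36,0.08,0.06,-0.06,0],
    [-0.48,0.1,0.1,-0.08,0],
    [-0.577,0.126,0.143,-0.098,0],
    [-0.577,0.126,0.143,-0.098,0],
    [-0.577,0.126,0.143,-0.098,0],
  ],
)

```text
clock: 21.48
position: [517.9, -56.7, 252.1]
eef_rot: [[0.213, 0.977, 0.0], [0.977, -0.213, 0.001], [0.001, 0.0, -1.0]]
contact_force: [0.4, -1.0, -0.1]
finger_gap: 69.7
gripper_force: 10.0
```

send_rows(
  steps=[
    [0,0,0.06,0,0],
    [0,0,0.12,0,0],
    [0,0,0.17,0,0],
    [0,0,0.178,0,0],
    [0,0,0.178,0,1],
    [0,0,0.178,0,1],
    [0,0,0.178,0,1],
    [0,0,-0.02,0,1],
  ],
)

```text
clock: 22.48
position: [516.0, -57.3, 255.2]
eef_rot: [[0.213, 0.977, -0.01], [0.977, -0.213, 0.001], [-0.001, -0.01, -1.0]]
contact_force: [1.9, -0.3, 0.2]
finger_gap: 91.4
gripper_force: 0.0
```

send_rows(
  steps=[
    [0,0,-0.2,0,1],
    [0.3,0,-0.4,0,1],
    [0.7,0,-0.4,0,1],
    [0.8,0,-0.4,0,1],
    [0.9,0,-0.4,0,1],
    [0.9,0,-0.4,0,1],
    [0.9,0,-0.4,0,1],
  ],
  newtons=4,
)

```text
clock: 23.35
position: [574.8, 208.5, 378.0]
eef_rot: [[0.21, 0.978, 0.0], [0.978, -0.21, 0.0], [0.0, 0.0, -1.0]]
contact_force: [-0.6, 0.0, -0.6]
finger_gap: 91.6
gripper_force: 0.0
```

Run:
```python
from h import *
say()
im=snap("top","top2")
for p,r in tubs_down(im,54):
    print(p,r)
    if abs(r[0]-516)<40 and abs(r[1]+60)<50:
        v=np.array([.215,.977]); P=np.array(r[:2])+35*v; print(P)
        go([[(*P,110,-12.4,1,6)],[(*P,54,-12.4,1,3)]])
```

```text
t 23.35 [574.8 208.5 206. ] -12.1 F [-0.6  0.  -0.6] gap 91.6 g 0.0
[ 72.22576099 213.4222097 ] (471.9, 593.3, 158.4, 78.1, 89.7)
[291.915      190.86071429] (516.4, -56.1, 71.6, 61.3, -12.6)
[523.925 -21.905]
[(6, [-0.781, -0.004, 0.319, 0.001, 1.0])]
[(3, [0.0, 0.0, 0.187, -0.0, 1.0])]
[ 70.30941499 192.99817185] (516.3, 588.6, 113.1, 68.1, 59.8)
[264.94954819 143.21762048] (657.4, 20.3, 68.4, 60.9, -0.2)
[322.45947368 145.40421053] (650.8, -148.6, 70.8, 61.7, 58.0)
[ 93.87564767 137.21178756] (679.8, 527.0, 129.4, 24.9, -0.3)
```

send_rows(
  steps=[
    [-0.3,0,0,0,1],
    [-0.6,0,0.1,0,1],
    [-0.79,-0.004,0.319,0,1],
    [-0.79,-0.004,0.319,0,1],
    [-0.79,-0.004,0.319,0,1],
    [-0.79,-0.004,0.319,0,1],
    [-0.79,-0.004,0.319,0,1],
    [-0.79,-0.004,0.319,0,1],
  ],
  newtons=4,
)

```text
clock: 24.4
position: [523.7, -24.1, 283.5]
eef_rot: [[0.211, 0.977, 0.002], [0.977, -0.211, 0.0], [0.001, 0.002, -1.0]]
contact_force: [0.1, -0.2, -0.4]
finger_gap: 90.9
gripper_force: 0.0
```

send_rows(
  steps=[
    [0,0,0.187,0,1],
    [0,0,0.187,0,1],
    [0,0,0.187,0,0],
    [0,0,0.187,0,0],
    [0,0,0.187,0,0],
    [0,0,0.187,0,0],
    [0,0,0.191,0,0],
  ],
)

```text
clock: 25.28
position: [523.8, -25.0, 226.7]
eef_rot: [[0.213, 0.977, 0.004], [0.977, -0.213, -0.0], [0.001, 0.003, -1.0]]
contact_force: [-0.7, 1.1, 5.7]
finger_gap: 69.9
gripper_force: 4.0
```

send_rows(
  steps=[
    [0.012,0,0.002,0,0],
    [0.023,0,0.002,0,0],
    [0.035,0,0.003,0,0],
    [0.047,0,0.004,0,0],
    [0.058,0,0.008,0,0],
    [0.07,0,0.011,0,0],
    [0.08,0,0.016,0,0],
    [0.09,0,0.02,0,0],
  ],
)

```text
clock: 26.28
position: [528.6, 1.6, 218.8]
eef_rot: [[0.213, 0.977, -0.001], [0.977, -0.213, 0.0], [-0.0, -0.001, -1.0]]
contact_force: [0.8, -0.3, 1.7]
finger_gap: 69.8
gripper_force: 4.0
```

send_rows(
  steps=[
    [0.01,0,0.006,0,0],
    [0.019,0,0.013,0,0],
    [0.028,0,0.021,0,0],
    [0.036,0,0.029,0,0],
    [0.043,0,0.038,0,0],
    [0.049,0,0.047,0,0],
    [0.053,0,0.055,0,0],
    [0.053,0,0.055,0,0],
  ],
)

```text
clock: 27.28
position: [532.3, 16.9, 202.4]
eef_rot: [[0.212, 0.977, -0.0], [0.977, -0.212, -0.0], [-0.0, -0.0, -1.0]]
contact_force: [-0.2, -0.5, -1.1]
finger_gap: 69.7
gripper_force: 4.0
```

send_rows(
  steps=[
    [0,0,0,0,1],
    [0,0,0,0,1],
    [0,0,0,0,1],
    [0,0,0,0,1],
    [0,0,-0.1,0,1],
    [0,0,-0.3,0,1],
    [0.3,0,-0.5,0,1],
    [0.6,0,-0.5,0,1],
  ],
)

```text
clock: 28.28
position: [557.0, 128.1, 342.7]
eef_rot: [[0.215, 0.977, 0.006], [0.977, -0.215, 0.001], [0.002, 0.005, -1.0]]
contact_force: [0.2, -0.8, 0.3]
finger_gap: 90.8
gripper_force: 0.0
```

send_rows(
  steps=[
    [0.15,0,0,0,1],
    [0.15,0,0,0,1],
    [0.15,0,0,0,1],
    [0.15,0,0,0,1],
  ],
)

```text
clock: 28.78
position: [565.7, 170.4, 339.3]
eef_rot: [[0.214, 0.977, -0.001], [0.977, -0.214, -0.0], [-0.001, -0.001, -1.0]]
contact_force: [0.2, -0.4, -0.1]
finger_gap: 90.9
gripper_force: 0.0
```

Run:
```python
from h import *
say()
im=snap("top","top3")
for p,r in tubs_down(im,64):
    print(p,r)
    if abs(r[0]-525)<40 and abs(r[1]+10)<60 and r[3]<56:
        v=np.array([.215,.977]); P=np.array(r[:2])+29*v; print(P)
        go([[(*P,110,-12.4,1,6)],[(*P,64,-12.4,1,3)]])
```

```text
t 28.77 [565.7 170.4 167.3] -12.4 F [ 0.2 -0.4 -0.1] gap 90.9 g 0.0
[ 57.96246819 268.79961832] (286.0, 612.2, 109.2, 59.5, 60.3)
[ 76.20740741 247.81055556] (340.0, 575.7, 149.2, 131.5, -0.1)
[ 83.22268326 209.31327801] (490.1, 564.5, 115.4, 109.9, -0.3)
[274.41768293 187.3597561 ] (525.7, -5.0, 71.7, 50.3, -11.9)
[531.935  23.333]
[(6, [-0.503, -0.005, 0.191, 0.0, 1.0])]
[(3, [0.0, 0.0, 0.153, -0.0, 1.0])]
[264.875      143.16212121] (655.0, 21.8, 67.6, 57.8, -0.5)
[322.45947368 145.40421053] (648.5, -147.0, 70.2, 61.2, 58.0)
[ 94.56912145 137.71059432] (677.2, 522.3, 128.2, 24.2, -0.3)
```

send_rows(
  steps=[
    [-0.2,0,0,0,1],
    [-0.4,0,0,0,1],
    [-0.5,-0.005,0.191,0,1],
    [-0.5,-0.005,0.191,0,1],
    [-0.5,-0.005,0.191,0,1],
    [-0.5,-0.005,0.191,0,1],
    [-0.5,-0.005,0.191,0,1],
  ],
  newtons=4,
)

```text
clock: 29.7
position: [533.2, 26.2, 283.4]
eef_rot: [[0.212, 0.977, 0.003], [0.977, -0.212, 0.0], [0.001, 0.003, -1.0]]
contact_force: [-0.4, 0.5, -0.6]
finger_gap: 91.3
gripper_force: 0.0
```

send_rows(
  steps=[
    [0,0,0.153,0,1],
    [0,0,0.153,0,1],
    [0,0,0.153,0,0],
    [0,0,0.153,0,0],
    [0,0,0.153,0,0],
    [0,0,0.153,0,0],
    [0,0,0.157,0,0],
  ],
)

```text
clock: 30.58
position: [533.1, 25.4, 236.4]
eef_rot: [[0.213, 0.977, 0.003], [0.977, -0.213, 0.0], [0.001, 0.003, -1.0]]
contact_force: [-0.2, 0.4, 4.9]
finger_gap: 70.2
gripper_force: 4.0
```

send_rows(
  steps=[
    [0.015,0,0.001,0,0],
    [0.03,0,0.001,0,0],
    [0.044,0,0.003,0,0],
    [0.058,0,0.005,0,0],
    [0.073,0,0.009,0,0],
    [0.086,0,0.013,0,0],
    [0.1,0,0.02,0,0],
    [0.112,0,0.026,0,0],
  ],
)

```text
clock: 31.58
position: [539.5, 58.4, 226.9]
eef_rot: [[0.213, 0.977, -0.001], [0.977, -0.213, 0.0], [-0.0, -0.001, -1.0]]
contact_force: [-0.9, -1.6, 0.5]
finger_gap: 70.1
gripper_force: 4.0
```

send_rows(
  steps=[
    [0.012,0,0.009,0,0],
    [0.023,0,0.019,0,0],
    [0.034,0,0.031,0,0],
    [0.043,0,0.043,0,0],
    [0.051,0,0.056,0,0],
    [0.058,0,0.07,0,0],
    [0.066,0,0.085,0,0],
    [0.068,0,0.092,0,0],
  ],
)

```text
clock: 32.58
position: [544.1, 78.2, 199.3]
eef_rot: [[0.213, 0.977, -0.0], [0.977, -0.213, 0.0], [-0.0, -0.0, -1.0]]
contact_force: [0.2, 0.8, 1.2]
finger_gap: 69.9
gripper_force: 4.0
```

send_rows(
  steps=[
    [0,0,0,0,1],
    [0,0,0,0,1],
    [0,0,0,0,1],
    [0,0,0,0,1],
    [0,0,-0.1,0,1],
    [0,0,-0.3,0,1],
    [0.3,0,-0.4,0,1],
    [0.6,0,-0.4,0,1],
  ],
)

```text
clock: 33.58
position: [570.6, 197.6, 317.4]
eef_rot: [[0.215, 0.977, 0.005], [0.977, -0.215, 0.001], [0.002, 0.004, -1.0]]
contact_force: [1.4, -1.2, -0.1]
finger_gap: 91.2
gripper_force: 0.0
```

send_rows(
  steps=[
    [0.05,0,0,0,1],
    [0.05,0,0,0,1],
    [0.05,0,0,0,1],
  ],
)

```text
clock: 33.95
position: [572.7, 210.2, 314.1]
eef_rot: [[0.214, 0.977, -0.002], [0.977, -0.214, -0.001], [-0.002, -0.001, -1.0]]
contact_force: [0.3, -0.4, 0.0]
finger_gap: 91.4
gripper_force: 0.0
```

```bash
cat >> h.py <<'E'
def tubs_up(im):
    "mouth-up tubs on the mat: outer rim rect at z=54"
    m=mask(im,(105,120,90),(125,255,255)); m=(cv2.resize(m,None,fx=4,fy=4,interpolation=cv2.INTER_LINEAR)>127).astype(np.uint8)*255
    for c in blobs(m,3000,40000):
        r=rect("top",(c-1.5)/4,54)
        if 340<r[0]<610 and -140<r[1]<190: yield c.mean(0)/4,r
def blocks(im):
    m=mask(im,(160,50,120),(179,255,255)); m=(cv2.resize(m,None,fx=4,fy=4,interpolation=cv2.INTER_LINEAR)>127).astype(np.uint8)*255
    for c in blobs(m,300,8000):
        r=rect("top",(c-1.5)/4,36)
        if r[1]>-450: yield c.mean(0)/4,r
E
python3 - <<'E'
from h import *
say()
im=snap("top")
for r in tubs_up(im): print(r)
for r in blocks(im): print(r)
a=snap("side")
u,v=proj("side",[480,60,40])[0].astype(int);w,q=proj("top",[480,60,40])[0].astype(int)
cv2.imwrite("pics/t5.png",np.hstack([cv2.resize(a[v-60:v+60,u-60:u+60],(400,400)),cv2.resize(im[q-60:q+60,w-60:w+60],(400,400))])[...,::-1])
E
```

```text
t 33.95 [572.7 210.2 142.1] -12.3 F [ 0.3 -0.4  0. ] gap 91.4 g 0.0
(array([240.62567568, 232.66351351]), (395.4, 93.2, 74.7, 66.8, -11.6))
(array([255.95171958, 184.38293651]), (535.9, 48.2, 78.4, 66.9, -12.5))
(array([369.96582734, 217.10971223]), (438.8, -283.9, 36.6, 25.1, 43.7))
(array([407.21746575, 216.82876712]), (438.9, -392.6, 37.1, 25.3, 31.7))
(array([368.05729167, 186.36805556]), (530.3, -282.3, 38.2, 24.9, -37.9))
(array([406.38175676, 183.40202703]), (538.3, -394.3, 36.7, 24.3, -20.5))
```

View pics/t5.png

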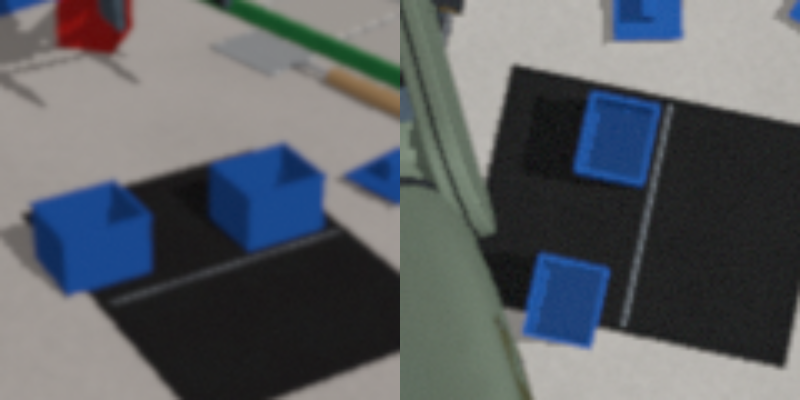

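Tub 1 was knocked half off the mat's near edge, and tub 2 stands well. I'll grip tub 1 and put it back on the mat.

Run:
```python
from h import *
go([[(395.5,94.5,110,-12,1,6)],[(395.5,94.5,30,-12,1,3)],[(395.5,94.5,50,-12,1,3)],[(440,97.5,55,-12,0,3)],[(440,97.5,29,-12,0,3)]])
```

```text
[(6, [-0.503, -0.495, 0.108, -0.002, 1.0])]
[(3, [0.0, 0.0, 0.267, -0.0, 1.0])]
[(3, [0.0, 0.0, -0.067, -0.0, 1.0])]
[(3, [0.041, 0.143, -0.017, -0.0, 0.0])]
[(3, [0.0, 0.0, 0.087, -0.0, 0.0])]
```

send_rows(
  steps=[
    [-0.3,-0.3,0,0,1],
    [-0.503,-0.495,0,0,1],
    [-0.503,-0.495,0.108,0,1],
    [-0.503,-0.495,0.108,0,1],
    [-0.503,-0.495,0.108,0,1],
    [-0.503,-0.495,0.108,0,1],
    [-0.503,-0.495,0.108,0,1],
    [-0.503,-0.495,0.108,0,1],
  ],
  newtons=8,
)

```text
clock: 35.05
position: [396.7, 96.1, 282.5]
eef_rot: [[0.212, 0.977, 0.001], [0.977, -0.212, 0.0], [0.0, 0.001, -1.0]]
contact_force: [0.4, 0.6, 0.2]
finger_gap: 91.4
gripper_force: 0.0
```

send_rows(
  steps=[
    [0,0,0.13,0,1],
    [0,0,0.267,0,1],
    [0,0,0.267,0,1],
    [0,0,0.267,0,0],
    [0,0,0.267,0,0],
    [0,0,0.267,0,0],
    [0,0,0.267,0,0],
    [0,0,0.267,0,0],
  ],
)

```text
clock: 36.05
position: [396.5, 95.9, 203.5]
eef_rot: [[0.213, 0.977, 0.003], [0.977, -0.213, 0.001], [0.001, 0.003, -1.0]]
contact_force: [-0.1, 0.6, 7.1]
finger_gap: 70.3
gripper_force: 8.0
```

send_rows(
  steps=[
    [0,0,-0.04,0,0],
    [0,0,-0.08,0,0],
    [0.02,0.07,-0.084,0,0],
    [0.041,0.143,-0.084,0,0],
    [0.041,0.143,-0.084,0,0],
    [0.041,0.143,-0.04,0,0],
    [0.041,0.143,-0.004,0,0],
    [0.041,0.143,-0.004,0,0],
  ],
)

```text
clock: 37.05
position: [439.5, 98.5, 202.4]
eef_rot: [[0.213, 0.977, -0.003], [0.977, -0.213, -0.001], [-0.001, -0.003, -1.0]]
contact_force: [-0.1, 0.5, -0.7]
finger_gap: 70.2
gripper_force: 8.0
```

send_rows(
  steps=[
    [0,0,0,0,1],
    [0,0,0,0,1],
    [0,0,0,0,1],
    [0,0,-0.15,0,1],
    [0,0,-0.3,0,1],
    [-0.2,0,-0.4,0,1],
    [-0.4,0,-0.4,0,1],
    [-0.6,0,-0.4,0,1],
  ],
)

```text
clock: 38.05
position: [401.5, -78.7, 324.3]
eef_rot: [[0.212, 0.977, 0.003], [0.977, -0.212, -0.001], [-0.0, 0.003, -1.0]]
contact_force: [1.2, -0.3, -0.5]
finger_gap: 91.4
gripper_force: 0.0
```

send_rows(
  steps=[
    [-0.3,0,0,0,1],
    [-0.3,0,0,0,1],
    [-0.3,0,0,0,1],
    [-0.3,0,0,0,1],
    [-0.3,0,0,0,1],
  ],
)

```text
clock: 38.67
position: [383.2, -164.2, 323.4]
eef_rot: [[0.211, 0.977, -0.0], [0.977, -0.211, 0.0], [0.0, -0.0, -1.0]]
contact_force: [0.4, 0.4, 0.1]
finger_gap: 91.2
gripper_force: 0.0
```

Run:
```python
from h import *
say()
im=snap("top","top5")
for r in tubs_up(im): print(r)
for r in blocks(im): print(r)
```

```text
t 38.67 [ 383.2 -164.2  151.4] -12.2 F [0.4 0.4 0.1] gap 91.2 g 0.0
(array([239.68302387, 218.38859416]), (437.9, 95.6, 75.2, 67.0, -11.6))
(array([255.93584656, 184.40145503]), (535.8, 48.3, 78.1, 66.9, -12.5))
(array([370.01506024, 213.9186747 ]), (449.6, -286.0, 24.2, 11.6, 62.7))
(array([407.25      , 216.69755245]), (438.9, -392.6, 37.1, 25.3, 31.7))
(array([368.08506944, 186.375     ]), (530.3, -282.2, 38.8, 24.0, -34.9))
(array([406.5979021 , 183.26223776]), (538.2, -394.6, 37.9, 24.3, -23.6))
```

View pics/top5.png

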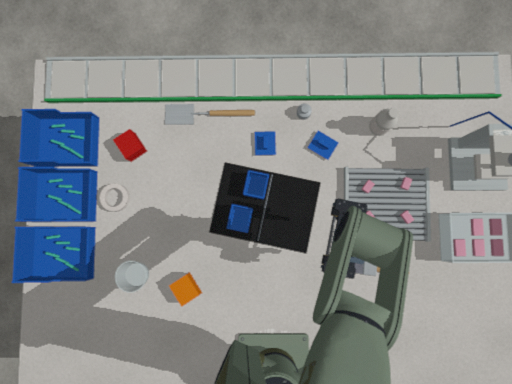

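Both tubs are mouth-up on the mat at (240,218) and (256,184) px. Now the blocks; A at (370,217) goes first, into tub 1.

```bash
cat >> h.py <<'E'
def fetch(x,y,long,tub,z2,start=None,yt=-12.4):
    T={1:(439,97.3),2:(539,48.8)}[tub]
    w=long+90
    go([[(x,y,110,w,.6,8)],[(x,y,42,w,.6,3)],[(x,y,120,w,0,3)],[((x+T[0])/2,(y+T[1])/2,125,yt,0,6)],[(*T,110,yt,0,6)],[(*T,z2,yt,0,4)]],start)
E
python3 - <<'E'
from h import *
fetch(438.8,-285.5,43.7,1,31)
E
```

```text
[(8, [-0.356, 0.266, 0.138, 0.19, 0.6])]
[(3, [0.0, 0.0, 0.227, -0.0, 0.6])]
[(3, [0.0, 0.0, -0.26, -0.0, 0.0])]
[(6, [0.441, -0.461, -0.017, -0.188, 0.0])]
[(6, [0.623, -0.137, 0.05, -0.0, 0.0])]
[(4, [0.0, 0.0, 0.263, -0.0, 0.0])]
```

send_rows(
  steps=[
    [-0.356,0.266,0.05,0.19,0.6],
    [-0.356,0.266,0.138,0.19,0.6],
    [-0.356,0.266,0.138,0.19,0.6],
    [-0.356,0.266,0.138,0.19,0.6],
    [-0.356,0.266,0.138,0.19,0.6],
    [-0.356,0.266,0.138,0.19,0.6],
    [-0.356,0.266,0.138,0.19,0.6],
    [-0.356,0.266,0.138,0.19,0.6],
  ],
  newtons=12,
)

```text
clock: 39.72
position: [438.1, -286.2, 282.4]
eef_rot: [[0.725, 0.689, 0.001], [0.689, -0.725, -0.0], [0.0, 0.001, -1.0]]
contact_force: [-0.1, 0.8, 0.1]
finger_gap: 54.9
gripper_force: 0.0
```

send_rows(
  steps=[
    [0,0,0.12,0,0.6],
    [0,0,0.227,0,0.6],
    [0,0,0.227,0,0.6],
    [0,0,0.227,0,0],
    [0,0,0.227,0,0],
    [0,0,0.227,0,0],
    [0,0,0.227,0,0],
    [0,0,0.1,0,0],
  ],
)

```text
clock: 40.72
position: [437.4, -286.0, 250.3]
eef_rot: [[0.725, 0.689, -0.005], [0.689, -0.725, 0.004], [-0.001, -0.007, -1.0]]
contact_force: [0.8, -1.1, -0.3]
finger_gap: 22.0
gripper_force: 12.0
```

send_rows(
  steps=[
    [0,0,-0.08,0,0],
    [0,0,-0.133,0,0],
    [0,0,-0.133,0,0],
    [0,0,-0.133,0,0],
  ],
)

```text
clock: 41.22
position: [437.9, -286.4, 291.2]
eef_rot: [[0.725, 0.689, -0.001], [0.689, -0.725, 0.001], [-0.0, -0.001, -1.0]]
contact_force: [0.7, -0.2, -0.7]
finger_gap: 22.3
gripper_force: 12.0
```

Run:
```python
from h import *
say()
T=(439,97.3)
go([[(440,-95,125,-12.4,0,6)],[(*T,110,-12.4,0,6)],[(*T,31,-12.4,0,4)]])
```

```text
t 41.23 [ 437.9 -286.4  119.2] -46.5 F [ 0.7 -0.2 -0.7] gap 22.3 g 12.0
[(6, [0.444, -0.458, -0.019, -0.189, 0.0])]
[(6, [0.625, -0.141, 0.05, -0.0, 0.0])]
[(4, [0.0, 0.0, 0.263, -0.0, 0.0])]
```

send_rows(
  steps=[
    [0.08,-0.08,-0.019,-0.04,0],
    [0.18,-0.18,-0.019,-0.08,0],
    [0.28,-0.28,-0.019,-0.12,0],
    [0.38,-0.38,-0.019,-0.16,0],
    [0.444,-0.458,-0.019,-0.189,0],
    [0.444,-0.458,-0.019,-0.189,0],
  ],
)

```text
clock: 41.98
position: [439.7, -93.7, 296.7]
eef_rot: [[0.213, 0.977, -0.002], [0.977, -0.213, 0.001], [0.0, -0.002, -1.0]]
contact_force: [0.1, 0.4, 0.7]
finger_gap: 21.9
gripper_force: 12.0
```

send_rows(
  steps=[
    [0.15,-0.03,0,0,0],
    [0.3,-0.06,0,0,0],
    [0.45,-0.1,0,0,0],
    [0.58,-0.13,0.03,0,0],
    [0.625,-0.141,0.05,0,0],
    [0.625,-0.141,0.05,0,0],
    [0.625,-0.141,0.05,0,0],
    [0.625,-0.141,0.05,0,0],
  ],
)

```text
clock: 42.98
position: [439.6, 96.0, 282.8]
eef_rot: [[0.218, 0.976, 0.0], [0.976, -0.218, -0.0], [-0.0, 0.0, -1.0]]
contact_force: [0.6, -0.0, 0.5]
finger_gap: 22.1
gripper_force: 12.0
```

Run:
```python
from h import *
say()
go([[(439,97.3,31,-12.4,0,4)]])
im=snap("side"); u,v=proj("side",[439,97,70])[0].astype(int); cv2.imwrite("pics/t6.png",cv2.resize(im[v-60:v+60,u-60:u+60],(480,480))[...,::-1])
```

```text
t 42.98 [439.6  96.  110.8] -12.6 F [ 0.6 -0.   0.5] gap 22.1 g 12.0
[(4, [0.004, -0.003, 0.266, -0.001, 0.0])]
```

View pics/t6.png

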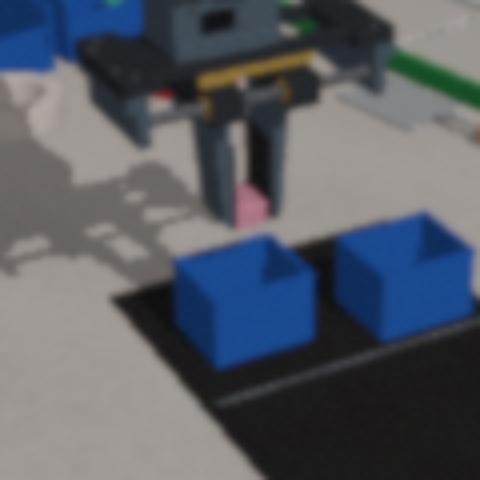

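The block is held above tub 1 and lined up. Lowering.

send_rows(
  steps=[
    [0.004,-0.003,0.08,0,0],
    [0.004,-0.003,0.15,0,0],
    [0.004,-0.003,0.2,0,0],
    [0.004,-0.003,0.24,0,0],
    [0.004,-0.003,0.266,0,0],
    [0.004,-0.003,0.266,0,0],
  ],
)

```text
clock: 43.78
position: [438.7, 98.2, 202.6]
eef_rot: [[0.216, 0.976, -0.001], [0.976, -0.216, -0.0], [-0.0, -0.001, -1.0]]
contact_force: [-1.1, -0.3, 0.7]
finger_gap: 21.7
gripper_force: 12.0
```

send_rows(
  steps=[
    [0,0,0,0,0.33],
    [0,0,0,0,0.33],
    [0,0,0,0,0.33],
    [0,0,-0.1,0,0.33],
    [0,0,-0.2,0,0.33],
    [0,0,-0.3,0,0.6],
    [0,0,-0.3,0,0.6],
    [0,0,-0.3,0,0.6],
  ],
)

```text
clock: 44.78
position: [438.3, 98.3, 292.3]
eef_rot: [[0.216, 0.976, -0.001], [0.976, -0.216, -0.0], [-0.0, -0.001, -1.0]]
contact_force: [0.5, 0.3, -0.9]
finger_gap: 54.3
gripper_force: 0.0
```

Run:
```python
from h import *
say()
im=snap("top")
for r in blocks(im): print(r)
go([[(535,-120,125,-81,.6,8)],[(530,-284,110,-126,.6,6)],[(530,-284,42,-126,.6,3)]])
```

```text
t 44.77 [438.3  98.3 120.3] -12.5 F [ 0.5  0.3 -0.9] gap 54.3 g 0.0
(array([407.44669118, 216.98529412]), (439.0, -393.2, 36.4, 23.6, 35.1))
(array([368.34090909, 186.24125874]), (530.6, -282.5, 37.8, 24.5, -36.7))
(array([406.68881119, 183.1993007 ]), (538.6, -395.2, 35.9, 24.2, -27.6))
[(8, [-0.641, 0.472, -0.017, 0.381, 0.6])]
[(6, [-0.102, 0.537, 0.05, 0.25, 0.6])]
[(3, [0.0, 0.0, 0.227, -0.0, 0.6])]
```

send_rows(
  steps=[
    [-0.641,0.472,-0.017,0.381,0.6],
    [-0.641,0.472,-0.017,0.381,0.6],
    [-0.641,0.472,-0.017,0.381,0.6],
    [-0.641,0.472,-0.017,0.381,0.6],
    [-0.641,0.472,-0.017,0.381,0.6],
    [-0.641,0.472,-0.017,0.381,0.6],
    [-0.641,0.472,-0.017,0.381,0.6],
    [-0.641,0.472,-0.017,0.381,0.6],
  ],
)

```text
clock: 45.82
position: [535.3, -120.0, 296.5]
eef_rot: [[0.988, 0.156, -0.003], [0.156, -0.988, 0.001], [-0.003, -0.001, -1.0]]
contact_force: [0.1, 0.3, 0.0]
finger_gap: 54.9
gripper_force: 0.0
```

send_rows(
  steps=[
    [-0.102,0.537,0.05,0.25,0.6],
    [-0.102,0.537,0.05,0.25,0.6],
    [-0.102,0.537,0.05,0.25,0.6],
    [-0.102,0.537,0.05,0.25,0.6],
    [-0.102,0.537,0.05,0.25,0.6],
    [-0.102,0.537,0.05,0.25,0.6],
    [-0.102,0.537,0.05,0.25,0.6],
    [-0.102,0.537,0.05,0.25,0.6],
  ],
)

```text
clock: 46.82
position: [530.5, -283.4, 283.0]
eef_rot: [[0.81, -0.587, 0.0], [-0.587, -0.81, 0.0], [0.0, -0.0, -1.0]]
contact_force: [-0.6, 0.0, 0.3]
finger_gap: 54.9
gripper_force: 0.0
```

send_rows(
  steps=[
    [0,0,0.12,0,0.6],
    [0,0,0.227,0,0.6],
    [0,0,0.227,0,0.6],
    [0,0,0.227,0,0],
    [0,0,0.227,0,0],
    [0,0,0.227,0,0],
    [0,0,0.227,0,0],
    [0,0,0.1,0,0],
  ],
)

```text
clock: 47.82
position: [529.4, -283.4, 250.8]
eef_rot: [[0.809, -0.588, -0.006], [-0.588, -0.809, 0.004], [-0.007, 0.001, -1.0]]
contact_force: [0.4, 0.7, -0.1]
finger_gap: 21.9
gripper_force: 12.0
```

send_rows(
  steps=[
    [0,0,-0.08,0,0],
    [0,0,-0.133,0,0],
    [0,0,-0.133,0,0],
    [0,0,-0.133,0,0],
  ],
)

```text
clock: 48.32
position: [530.0, -283.7, 291.8]
eef_rot: [[0.809, -0.588, -0.002], [-0.588, -0.809, 0.001], [-0.002, 0.0, -1.0]]
contact_force: [-0.0, 0.1, -0.5]
finger_gap: 21.8
gripper_force: 12.0
```

Run:
```python
from h import *
say()
T=(539,48.8)
go([[(535,-110,120,-60,0,6)],[(*T,110,-12.4,0,6)]])
```

```text
t 48.33 [ 530.  -283.7  119.8] -126.0 F [-0.   0.1 -0.5] gap 21.8 g 12.0
[(6, [-0.327, -0.478, -0.001, -0.367, 0.0])]
[(6, [0.276, -0.452, 0.033, -0.264, 0.0])]
```

send_rows(
  steps=[
    [-0.05,-0.08,0,-0.05,0],
    [-0.12,-0.17,0,-0.1,0],
    [-0.19,-0.27,0,-0.16,0],
    [-0.26,-0.37,0,-0.22,0],
    [-0.327,-0.478,0,-0.28,0],
    [-0.327,-0.478,0,-0.33,0],
    [-0.327,-0.478,0,-0.367,0],
    [-0.327,-0.478,0,-0.367,0],
  ],
)

```text
clock: 49.32
position: [535.2, -110.0, 291.7]
eef_rot: [[0.866, 0.499, -0.002], [0.499, -0.866, 0.001], [-0.002, -0.002, -1.0]]
contact_force: [-0.5, -1.2, -0.5]
finger_gap: 22.0
gripper_force: 12.0
```

send_rows(
  steps=[
    [0.07,-0.11,0,-0.06,0],
    [0.14,-0.23,0,-0.11,0],
    [0.21,-0.35,0,-0.16,0],
    [0.276,-0.452,0.033,-0.22,0],
    [0.276,-0.452,0.033,-0.264,0],
    [0.276,-0.452,0.033,-0.264,0],
    [0.276,-0.452,0.033,-0.264,0],
    [0.276,-0.452,0.033,-0.264,0],
  ],
)

```text
clock: 50.32
position: [539.3, 48.1, 283.0]
eef_rot: [[0.218, 0.976, 0.0], [0.976, -0.218, 0.0], [0.0, 0.0, -1.0]]
contact_force: [0.3, 0.4, -0.7]
finger_gap: 21.8
gripper_force: 12.0
```

Run:
```python
from h import *
say()
go([[(539,48.8,31,-12.4,0,4)]])
```

```text
t 50.33 [539.3  48.1 111. ] -12.6 F [ 0.3  0.4 -0.7] gap 21.8 g 12.0
[(4, [0.002, -0.002, 0.267, -0.001, 0.0])]
```

send_rows(
  steps=[
    [0.002,-0.002,0.08,0,0],
    [0.002,-0.002,0.15,0,0],
    [0.002,-0.002,0.2,0,0],
    [0.002,-0.002,0.24,0,0],
    [0.002,-0.002,0.267,0,0],
    [0.002,-0.002,0.267,0,0],
  ],
)

```text
clock: 51.08
position: [539.0, 49.3, 202.7]
eef_rot: [[0.216, 0.976, 0.0], [0.976, -0.216, 0.0], [0.0, 0.0, -1.0]]
contact_force: [-0.1, 0.7, -0.3]
finger_gap: 21.6
gripper_force: 12.0
```

send_rows(
  steps=[
    [0,0,0,0,0.33],
    [0,0,0,0,0.33],
    [0,0,0,0,0.33],
    [0,0,-0.1,0,0.33],
    [0,0,-0.2,0,0.33],
    [0,0,-0.3,0,0.6],
    [0,0,-0.3,0,0.6],
    [0,0,-0.3,0,0.6],
  ],
)

```text
clock: 52.08
position: [538.4, 49.4, 292.1]
eef_rot: [[0.216, 0.976, -0.001], [0.976, -0.216, -0.0], [-0.0, -0.001, -1.0]]
contact_force: [0.3, 0.6, -0.2]
finger_gap: 54.6
gripper_force: 0.0
```

Run:
```python
from h import *
say()
go([[(480,-160,125,-57,.6,8)],[(439,-395,110,-56.5,.6,7)],[(439,-395,42,-56.5,.6,3)]])
```

```text
t 52.08 [538.4  49.4 120.1] -12.5 F [ 0.3  0.6 -0.2] gap 54.6 g 0.0
[(8, [-0.723, -0.039, -0.016, 0.247, 0.6])]
[(7, [-0.541, 0.583, 0.05, -0.003, 0.6])]
[(3, [0.0, 0.0, 0.227, -0.0, 0.6])]
```

send_rows(
  steps=[
    [-0.723,-0.039,-0.016,0.247,0.6],
    [-0.723,-0.039,-0.016,0.247,0.6],
    [-0.723,-0.039,-0.016,0.247,0.6],
    [-0.723,-0.039,-0.016,0.247,0.6],
    [-0.723,-0.039,-0.016,0.247,0.6],
    [-0.723,-0.039,-0.016,0.247,0.6],
    [-0.723,-0.039,-0.016,0.247,0.6],
  ],
)

```text
clock: 52.95
position: [480.8, -158.8, 297.1]
eef_rot: [[0.836, 0.548, -0.001], [0.548, -0.836, 0.001], [-0.0, -0.001, -1.0]]
contact_force: [0.5, 0.6, -1.1]
finger_gap: 54.8
gripper_force: 0.0
```

send_rows(
  steps=[
    [-0.541,0.583,0.05,-0.003,0.6],
    [-0.541,0.583,0.05,-0.003,0.6],
    [-0.541,0.583,0.05,-0.003,0.6],
    [-0.541,0.583,0.05,-0.003,0.6],
    [-0.541,0.583,0.05,-0.003,0.6],
    [-0.541,0.583,0.05,-0.003,0.6],
    [-0.541,0.583,0.05,-0.003,0.6],
    [-0.541,0.583,0.05,-0.003,0.6],
  ],
)

```text
clock: 53.95
position: [440.5, -393.8, 282.9]
eef_rot: [[0.832, 0.555, 0.0], [0.555, -0.832, 0.0], [0.0, 0.0, -1.0]]
contact_force: [-0.4, -0.4, 1.0]
finger_gap: 54.7
gripper_force: 0.0
```

send_rows(
  steps=[
    [0,0,0.12,0,0.6],
    [0,0,0.227,0,0.6],
    [0,0,0.227,0,0.6],
    [0,0,0.227,0,0],
    [0,0,0.227,0,0],
    [0,0,0.227,0,0],
    [0,0,0.227,0,0],
    [0,0,0.1,0,0],
  ],
)

```text
clock: 54.95
position: [439.2, -394.4, 250.5]
eef_rot: [[0.833, 0.554, -0.005], [0.554, -0.833, 0.005], [-0.002, -0.007, -1.0]]
contact_force: [-0.5, 0.1, 0.8]
finger_gap: 21.9
gripper_force: 12.0
```

send_rows(
  steps=[
    [0,0,-0.08,0,0],
    [0,0,-0.133,0,0],
    [0,0,-0.133,0,0],
    [0,0,-0.133,0,0],
  ],
)

```text
clock: 55.45
position: [439.7, -394.8, 291.5]
eef_rot: [[0.833, 0.554, -0.001], [0.554, -0.833, 0.001], [-0.0, -0.002, -1.0]]
contact_force: [-1.5, 0.7, 0.8]
finger_gap: 22.1
gripper_force: 12.0
```

Run:
```python
from h import *
say()
im=snap("top","top6")
for r in blocks(im): print(r)
for r in tubs_up(im): print(r)
T=(439,97.3)
go([[(440,-150,125,-12.4,0,6)],[(*T,115,-12.4,0,6)]])
```

```text
t 55.45 [ 439.7 -394.8  119.5] -56.4 F [-1.5  0.7  0.8] gap 22.1 g 12.0
(array([238.4980916 , 218.55152672]), (437.8, 100.6, 34.1, 23.0, 78.4))
(array([255.03219697, 184.9280303 ]), (536.7, 50.5, 31.9, 23.1, 89.6))
(array([406.62587413, 183.21328671]), (538.6, -395.0, 37.6, 23.4, -20.4))
(array([239.80040323, 218.79704301]), (436.6, 96.1, 74.2, 66.3, -12.4))
(array([256.12265416, 184.21112601]), (536.2, 48.2, 77.7, 66.9, -12.5))
[(6, [0.452, -0.679, -0.019, -0.244, 0.0])]
[(6, [0.804, -0.18, 0.033, 0.0, 0.0])]
```

send_rows(
  steps=[
    [0.08,-0.12,-0.019,-0.05,0],
    [0.17,-0.25,-0.019,-0.1,0],
    [0.26,-0.38,-0.019,-0.15,0],
    [0.35,-0.52,-0.019,-0.2,0],
    [0.452,-0.679,-0.019,-0.244,0],
    [0.452,-0.679,-0.019,-0.244,0],
    [0.452,-0.679,-0.019,-0.244,0],
  ],
)

```text
clock: 56.38
position: [440.4, -150.6, 297.8]
eef_rot: [[0.216, 0.976, -0.0], [0.976, -0.216, -0.0], [-0.0, -0.0, -1.0]]
contact_force: [0.7, -0.4, 0.0]
finger_gap: 22.3
gripper_force: 12.0
```

send_rows(
  steps=[
    [0.17,-0.04,0,0,0],
    [0.34,-0.08,0,0,0],
    [0.51,-0.12,0,0,0],
    [0.68,-0.16,0.03,0,0],
    [0.804,-0.18,0.033,0,0],
    [0.804,-0.18,0.033,0,0],
    [0.804,-0.18,0.033,0,0],
    [0.804,-0.18,0.033,0,0],
  ],
)

```text
clock: 57.38
position: [439.8, 95.5, 288.3]
eef_rot: [[0.218, 0.976, -0.0], [0.976, -0.218, -0.0], [-0.0, -0.0, -1.0]]
contact_force: [-0.1, -0.8, 0.0]
finger_gap: 22.0
gripper_force: 12.0
```

Run:
```python
from h import *
say()
go([[(438.6,97.8,47,-12.4,0,4)]])
```

```text
t 57.38 [439.8  95.5 116.3] -12.6 F [-0.1 -0.8  0. ] gap 22.0 g 12.0
[(4, [0.007, -0.006, 0.231, -0.001, 0.0])]
```

send_rows(
  steps=[
    [0.007,-0.006,0.08,0,0],
    [0.007,-0.006,0.14,0,0],
    [0.007,-0.006,0.19,0,0],
    [0.007,-0.006,0.22,0,0],
    [0.007,-0.006,0.231,0,0],
    [0.007,-0.006,0.231,0,0],
  ],
)

```text
clock: 58.12
position: [438.4, 99.0, 219.2]
eef_rot: [[0.216, 0.976, 0.0], [0.976, -0.216, 0.0], [0.0, 0.0, -1.0]]
contact_force: [0.8, 0.1, 0.4]
finger_gap: 21.6
gripper_force: 12.0
```

send_rows(
  steps=[
    [0,0,0,0,0.33],
    [0,0,0,0,0.33],
    [0,0,0,0,0.33],
    [0,0,-0.08,0,0.33],
    [0,0,-0.16,0,0.33],
    [0,0,-0.25,0,0.6],
    [0,0,-0.25,0,0.6],
    [0,0,-0.25,0,0.6],
  ],
)

```text
clock: 59.12
position: [437.8, 99.2, 293.4]
eef_rot: [[0.216, 0.976, -0.001], [0.976, -0.216, -0.0], [-0.0, -0.001, -1.0]]
contact_force: [-0.7, 0.5, -0.2]
finger_gap: 53.9
gripper_force: 0.0
```

Run:
```python
from h import *
say()
go([[(500,-110,125,-70,.6,8)],[(530,-300,110,-113,.6,7)],[(538.5,-397,110,-113,.6,7)],[(538.5,-397,42,-113,.6,3)]])
```

```text
t 59.12 [437.8  99.2 121.4] -12.5 F [-0.7  0.5 -0.2] gap 53.9 g 0.0
[(8, [-0.636, 0.353, -0.012, 0.32, 0.6])]
[(7, [-0.123, 0.629, 0.05, 0.239, 0.6])]
[(7, [0.152, 0.287, -0.0, -0.0, 0.6])]
[(3, [0.0, 0.0, 0.227, -0.0, 0.6])]
```

send_rows(
  steps=[
    [-0.636,0.353,-0.012,0.32,0.6],
    [-0.636,0.353,-0.012,0.32,0.6],
    [-0.636,0.353,-0.012,0.32,0.6],
    [-0.636,0.353,-0.012,0.32,0.6],
    [-0.636,0.353,-0.012,0.32,0.6],
    [-0.636,0.353,-0.012,0.32,0.6],
    [-0.636,0.353,-0.012,0.32,0.6],
  ],
)

```text
clock: 60.0
position: [500.1, -109.9, 296.2]
eef_rot: [[0.94, 0.341, -0.003], [0.341, -0.94, 0.001], [-0.002, -0.002, -1.0]]
contact_force: [-0.1, 0.2, 0.7]
finger_gap: 54.3
gripper_force: 0.0
```

send_rows(
  steps=[
    [-0.123,0.629,0.05,0.239,0.6],
    [-0.123,0.629,0.05,0.239,0.6],
    [-0.123,0.629,0.05,0.239,0.6],
    [-0.123,0.629,0.05,0.239,0.6],
    [-0.123,0.629,0.05,0.239,0.6],
    [-0.123,0.629,0.05,0.239,0.6],
    [-0.123,0.629,0.05,0.239,0.6],
  ],
)

```text
clock: 60.88
position: [530.1, -298.8, 282.7]
eef_rot: [[0.921, -0.389, -0.0], [-0.389, -0.921, 0.0], [-0.0, -0.0, -1.0]]
contact_force: [0.8, 0.2, 0.6]
finger_gap: 54.5
gripper_force: 0.0
```

send_rows(
  steps=[
    [0.152,0.287,0,0,0.6],
    [0.152,0.287,0,0,0.6],
    [0.152,0.287,0,0,0.6],
    [0.152,0.287,0,0,0.6],
    [0.152,0.287,0,0,0.6],
  ],
)

```text
clock: 61.5
position: [538.3, -395.6, 282.7]
eef_rot: [[0.921, -0.39, -0.0], [-0.39, -0.921, 0.001], [-0.001, -0.0, -1.0]]
contact_force: [-0.4, 0.8, -0.3]
finger_gap: 54.8
gripper_force: 0.0
```

send_rows(
  steps=[
    [0,0,0.12,0,0.6],
    [0,0,0.227,0,0.6],
    [0,0,0.227,0,0.6],
    [0,0,0.227,0,0],
    [0,0,0.227,0,0],
    [0,0,0.227,0,0],
    [0,0,0.227,0,0],
    [0,0,0.1,0,0],
  ],
)

```text
clock: 62.5
position: [537.4, -396.3, 249.9]
eef_rot: [[0.92, -0.392, -0.006], [-0.392, -0.92, 0.005], [-0.007, -0.002, -1.0]]
contact_force: [1.0, -0.2, 0.8]
finger_gap: 22.0
gripper_force: 12.0
```

send_rows(
  steps=[
    [0,0,-0.08,0,0],
    [0,0,-0.133,0,0],
    [0,0,-0.133,0,0],
    [0,0,-0.133,0,0],
  ],
)

```text
clock: 63.0
position: [538.0, -396.7, 291.3]
eef_rot: [[0.92, -0.392, -0.002], [-0.392, -0.92, 0.001], [-0.002, -0.001, -1.0]]
contact_force: [-0.8, -0.2, -0.0]
finger_gap: 21.8
gripper_force: 12.0
```

Run:
```python
from h import *
say()
im=snap("top","top7")
for r in blocks(im): print(r)
T=(538.8,49)
go([[(538,-180,122,-60,0,6)],[(*T,115,-12.4,0,6)]])
```

```text
t 63.00 [ 538.  -396.7  119.3] -113.1 F [-0.8 -0.2 -0. ] gap 21.8 g 12.0
(array([238.56433824, 218.44117647]), (437.3, 99.9, 33.1, 21.5, 75.7))
(array([255.17248062, 185.09689922]), (535.7, 51.1, 32.5, 21.9, 75.5))
[(6, [-0.283, -0.665, -0.01, -0.295, 0.0])]
[(6, [0.384, -0.66, 0.023, -0.264, 0.0])]
```

send_rows(
  steps=[
    [-0.05,-0.12,-0.01,-0.05,0],
    [-0.1,-0.25,-0.01,-0.1,0],
    [-0.16,-0.38,-0.01,-0.15,0],
    [-0.22,-0.52,-0.01,-0.2,0],
    [-0.283,-0.665,-0.01,-0.25,0],
    [-0.283,-0.665,-0.01,-0.295,0],
    [-0.283,-0.665,-0.01,-0.295,0],
  ],
)

```text
clock: 63.92
position: [538.3, -179.5, 294.7]
eef_rot: [[0.866, 0.5, -0.001], [0.5, -0.866, 0.0], [-0.001, -0.001, -1.0]]
contact_force: [-0.2, -0.6, -0.2]
finger_gap: 21.6
gripper_force: 12.0
```

send_rows(
  steps=[
    [0.08,-0.13,0,-0.05,0],
    [0.16,-0.27,0,-0.1,0],
    [0.24,-0.41,0,-0.15,0],
    [0.32,-0.55,0,-0.2,0],
    [0.384,-0.66,0.023,-0.25,0],
    [0.384,-0.66,0.023,-0.264,0],
    [0.384,-0.66,0.023,-0.264,0],
    [0.384,-0.66,0.023,-0.264,0],
  ],
)

```text
clock: 64.92
position: [539.3, 48.2, 288.4]
eef_rot: [[0.219, 0.976, -0.0], [0.976, -0.219, 0.0], [-0.0, -0.0, -1.0]]
contact_force: [-0.6, 0.1, -0.3]
finger_gap: 21.7
gripper_force: 12.0
```

Run:
```python
from h import *
say()
go([[(538.7,49.2,47,-12.4,0,4)]])
```

```text
t 64.92 [539.3  48.2 116.4] -12.6 F [-0.6  0.1 -0.3] gap 21.7 g 12.0
[(4, [0.003, -0.003, 0.231, -0.001, 0.0])]
```

send_rows(
  steps=[
    [0.003,-0.003,0.08,0,0],
    [0.003,-0.003,0.14,0,0],
    [0.003,-0.003,0.19,0,0],
    [0.003,-0.003,0.22,0,0],
    [0.003,-0.003,0.231,0,0],
    [0.003,-0.003,0.231,0,0],
  ],
)

```text
clock: 65.68
position: [538.6, 50.0, 219.5]
eef_rot: [[0.216, 0.976, 0.0], [0.976, -0.216, 0.0], [0.0, 0.0, -1.0]]
contact_force: [-0.2, 0.3, -0.5]
finger_gap: 21.7
gripper_force: 12.0
```

send_rows(
  steps=[
    [0,0,0,0,0.33],
    [0,0,0,0,0.33],
    [0,0,0,0,0.33],
    [0,0,-0.08,0,0.33],
    [0,0,-0.16,0,0.33],
    [0,0,-0.25,0,0.6],
    [-0.3,0,-0.35,0,0.6],
    [-0.6,-0.1,-0.35,0,0.6],
  ],
)

```text
clock: 66.68
position: [498.5, -64.6, 320.9]
eef_rot: [[0.214, 0.977, 0.005], [0.977, -0.214, -0.001], [0.0, 0.005, -1.0]]
contact_force: [0.1, -0.8, -0.7]
finger_gap: 54.0
gripper_force: 0.0
```

send_rows(
  steps=[
    [-0.2,-0.1,0,0,0.6],
    [-0.4,-0.2,0,0,0.6],
    [-0.4,-0.2,0,0,0.6],
    [-0.4,-0.2,0,0,0.6],
  ],
)

```text
clock: 67.18
position: [413.5, -168.1, 319.5]
eef_rot: [[0.217, 0.976, 0.001], [0.976, -0.217, 0.0], [0.0, 0.001, -1.0]]
contact_force: [-0.4, 0.0, 0.0]
finger_gap: 54.9
gripper_force: 0.0
```

Run:
```python
from h import *
say()
im=snap("top","top8")
for r in blocks(im): print(r)
for r in tubs_up(im): print(r)
for p,r in tubs_down(im,12): 
    if r[0]>600 and -250<r[1]<100: print("lid",p,r)
c=im[125:245,225:345]; cv2.imwrite("pics/c8.png",cv2.resize(c,(600,600),interpolation=2)[...,::-1])
```

```text
t 67.17 [ 413.5 -168.1  147.5] -12.6 F [-0.4  0.   0. ] gap 54.9 g 0.0
(array([238.72519084, 218.64122137]), (437.3, 99.9, 33.0, 21.5, 75.7))
(array([254.95863309, 184.59172662]), (537.6, 52.1, 36.6, 24.0, 78.3))
(array([239.90145503, 218.31415344]), (437.6, 95.5, 75.7, 65.5, -11.6))
(array([255.91732804, 184.38558201]), (535.8, 48.3, 78.1, 66.9, -12.5))
lid [265.04925373 143.31492537] (667.2, 19.8, 71.0, 63.2, -0.2)
lid [322.45947368 145.40421053] (660.4, -155.4, 73.5, 64.0, 58.0)
```

View pics/c8.png

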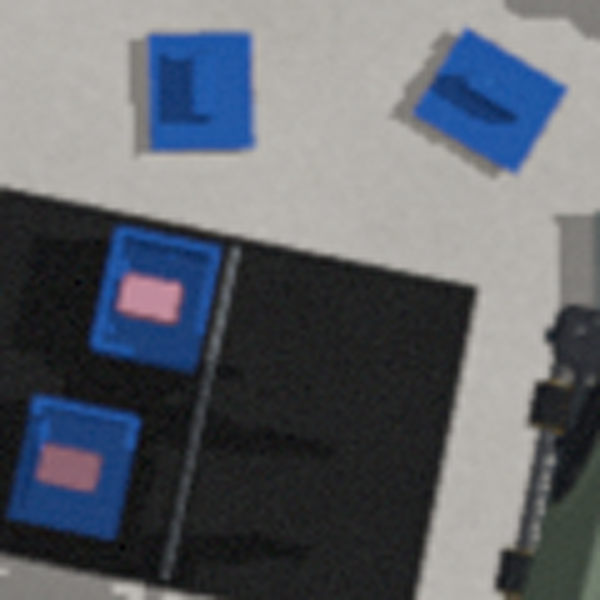

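Both tubs hold pink blocks, at (150,297) and (70,467) in the crop, and none are left on the track. Next I'll correct the tub centres for the visible near wall and plan the lid picks.

```bash
cat >> h.py <<'E'
def tub_centre(r):
    "remove the bias from the near wall being seen below the rim"
    a=np.radians(-12.4); R=np.array([[np.cos(a),-np.sin(a)],[np.sin(a),np.cos(a)]])
    xy=np.array([[sx*35,sy*30] for sx in(-1,1) for sy in(-1,1)])@R.T+np.array(r[:2])
    P=np.r_[np.c_[xy,np.full(4,4)],np.c_[xy,np.full(4,54)]]
    q=rect("top",proj("top",P),54); return 2*np.array(r[:2])-np.array(q[:2]),q[2:4]
E
python3 - <<'E'
from h import *
for n in (1,2):
    im=snap("top")
    for p,r in tubs_up(im): print(r,tub_centre(r))
go([[(560,-120,140,-50,.5,7)],[(660.4,-155.4,110,-32,.5,6)],[(660.4,-155.4,33,-32,.5,3)]])
E
```

```text
(437.6, 95.5, 75.7, 65.5, -11.6) (array([437.8,  96.4]), (70.0, 61.8))
(535.8, 48.3, 78.1, 66.9, -12.5) (array([537.9,  48.2]), (74.2, 60.7))
(437.9, 95.4, 75.2, 65.5, -11.6) (array([438.1,  96.3]), (70.0, 61.8))
(535.8, 48.3, 78.1, 66.9, -12.5) (array([537.9,  48.2]), (74.2, 60.7))
[(7, [0.257, 0.441, 0.024, 0.209, 0.5])]
[(6, [0.181, 0.306, 0.1, -0.1, 0.5])]
[(3, [0.0, 0.0, 0.257, -0.0, 0.5])]
```

send_rows(
  steps=[
    [0.257,0.441,0.024,0.209,0.5],
    [0.257,0.441,0.024,0.209,0.5],
    [0.257,0.441,0.024,0.209,0.5],
    [0.257,0.441,0.024,0.209,0.5],
    [0.257,0.441,0.024,0.209,0.5],
    [0.257,0.441,0.024,0.209,0.5],
  ],
  newtons=40,
)

```text
clock: 68.08
position: [559.3, -120.4, 311.9]
eef_rot: [[0.765, 0.644, -0.0], [0.644, -0.765, 0.0], [-0.0, -0.0, -1.0]]
contact_force: [-0.0, 0.4, -0.3]
finger_gap: 45.6
gripper_force: 0.0
```

send_rows(
  steps=[
    [0.181,0.306,0.1,-0.1,0.5],
    [0.181,0.306,0.1,-0.1,0.5],
    [0.181,0.306,0.1,-0.1,0.5],
    [0.181,0.306,0.1,-0.1,0.5],
    [0.181,0.306,0.1,-0.1,0.5],
    [0.181,0.306,0.1,-0.1,0.5],
    [0.181,0.306,0.1,-0.1,0.5],
  ],
)

```text
clock: 68.95
position: [659.4, -156.6, 282.7]
eef_rot: [[0.531, 0.847, 0.001], [0.847, -0.531, -0.0], [0.0, 0.001, -1.0]]
contact_force: [-0.4, -0.2, 0.4]
finger_gap: 45.4
gripper_force: 0.0
```

send_rows(
  steps=[
    [0,0,0.13,0,0.5],
    [0,0,0.257,0,0.5],
    [0,0,0.257,0,0.5],
    [0,0,0.257,0,0],
    [0,0,0.257,0,0],
    [0,0,0.257,0,0],
    [0,0,0.257,0,0],
    [0,0,0.257,0,0],
  ],
)

```text
clock: 69.95
position: [659.8, -156.7, 205.0]
eef_rot: [[0.531, 0.847, 0.0], [0.847, -0.531, 0.0], [0.0, 0.0, -1.0]]
contact_force: [-0.1, -0.1, 0.6]
finger_gap: 11.8
gripper_force: 40.0
```

Run:
```python
from h import *
say()
go([[(660,-155,140,-32,0,4)],[(530,0,145,-75,0,6)],[(438,96.4,110,-102.4,0,6)],[(438,96.4,84,-102.4,0,6)]])
```

```text
t 69.95 [ 659.8 -156.7   33. ] -32.1 F [-0.1 -0.1  0.6] gap 11.8 g 40.0
[(4, [0.005, -0.003, -0.357, -0.0, 0.0])]
[(6, [0.209, -0.641, -0.017, 0.239, 0.0])]
[(6, [-0.213, -0.39, 0.117, 0.152, 0.0])]
[(6, [0.0, 0.0, 0.087, -0.0, 0.0])]
```

send_rows(
  steps=[
    [0,0,-0.1,0,0],
    [0,0,-0.2,0,0],
    [0,0,-0.357,0,0],
    [0,0,-0.357,0,0],
  ],
)

```text
clock: 70.45
position: [660.7, -156.9, 316.6]
eef_rot: [[0.531, 0.847, 0.009], [0.847, -0.531, -0.002], [0.003, 0.009, -1.0]]
contact_force: [0.3, -1.0, -0.6]
finger_gap: 11.9
gripper_force: 40.0
```

send_rows(
  steps=[
    [0.04,-0.12,-0.017,0.04,0],
    [0.08,-0.25,-0.017,0.09,0],
    [0.12,-0.38,-0.017,0.14,0],
    [0.16,-0.51,-0.017,0.19,0],
    [0.209,-0.641,-0.017,0.239,0],
    [0.209,-0.641,-0.017,0.239,0],
    [0.209,-0.641,-0.017,0.239,0],
  ],
)

```text
clock: 71.32
position: [530.4, -1.6, 316.7]
eef_rot: [[0.966, 0.258, -0.0], [0.258, -0.966, -0.0], [-0.0, 0.0, -1.0]]
contact_force: [0.0, -0.6, 0.3]
finger_gap: 11.9
gripper_force: 40.0
```

send_rows(
  steps=[
    [-0.05,-0.1,0,0.04,0],
    [-0.1,-0.2,0.03,0.08,0],
    [-0.16,-0.3,0.07,0.12,0],
    [-0.213,-0.39,0.117,0.152,0],
    [-0.213,-0.39,0.117,0.152,0],
    [-0.213,-0.39,0.117,0.152,0],
    [-0.213,-0.39,0.117,0.152,0],
  ],
)

```text
clock: 72.2
position: [439.6, 94.6, 282.5]
eef_rot: [[0.976, -0.216, 0.002], [-0.216, -0.976, 0.0], [0.002, -0.001, -1.0]]
contact_force: [0.1, 0.0, -0.0]
finger_gap: 11.8
gripper_force: 40.0
```

Run:
```python
from h import *
say()
go([[(437.2,96.6,95,-102.4,0,6)],[(437.2,96.6,83,-102.4,0,6)]])
im=snap("side"); u,v=proj("side",[439,97,70])[0].astype(int); cv2.imwrite("pics/t9.png",cv2.resize(im[v-60:v+60,u-60:u+60],(480,480))[...,::-1])
```

```text
t 72.20 [439.6  94.6 110.5] -102.5 F [ 0.1  0.  -0. ] gap 11.8 g 40.0
[(6, [-0.009, -0.005, 0.052, -0.001, 0.0])]
[(6, [0.0, 0.0, 0.04, -0.0, 0.0])]
```

View pics/t9.png

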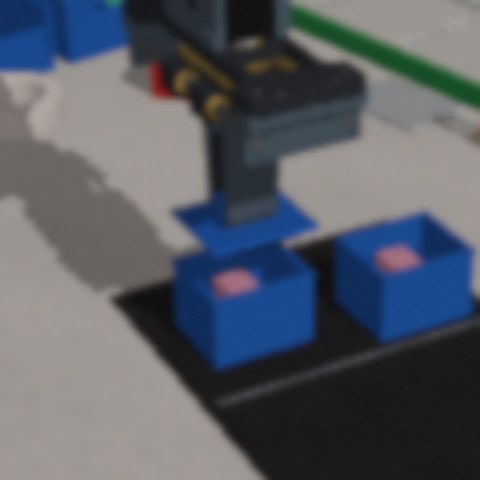

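The lid is above tub 1 and the stacked blocks sit below the rim. Lowering with a check on the way.

send_rows(
  steps=[
    [-0.009,-0.005,0.052,-0.001,0],
    [-0.009,-0.005,0.052,-0.001,0],
    [-0.009,-0.005,0.052,-0.001,0],
    [-0.009,-0.005,0.052,-0.001,0],
  ],
)

```text
clock: 72.75
position: [436.4, 97.2, 266.9]
eef_rot: [[0.977, -0.213, 0.001], [-0.213, -0.977, 0.0], [0.001, -0.001, -1.0]]
contact_force: [-0.3, 0.2, -0.4]
finger_gap: 11.6
gripper_force: 40.0
```

Run:
```python
from h import *
say()
go([[(437.2,96.6,84,-102.4,0,6)]])
```

```text
t 72.75 [436.4  97.2  94.9] -102.3 F [-0.3  0.2 -0.4] gap 11.6 g 40.0
[(6, [0.003, 0.001, 0.036, 0.001, 0.0])]
```

send_rows(
  steps=[
    [0.003,0,0.012,0,0],
    [0.003,0,0.02,0,0],
    [0.003,0,0.028,0,0],
    [0.003,0,0.036,0,0],
    [0.003,0,0.036,0,0],
  ],
)

```text
clock: 73.38
position: [437.0, 97.2, 256.7]
eef_rot: [[0.977, -0.213, 0.001], [-0.213, -0.977, 0.0], [0.0, -0.001, -1.0]]
contact_force: [-3.0, -0.7, 10.8]
finger_gap: 11.8
gripper_force: 40.0
```

send_rows(
  steps=[
    [0,0,0.004,0,0],
    [0,0,0.008,0,0],
    [0,0,0.012,0,0],
    [0,0,0.015,0,0],
    [0,0,0.015,0,0],
  ],
)

```text
clock: 74.0
position: [437.5, 96.5, 252.3]
eef_rot: [[0.977, -0.211, 0.003], [-0.211, -0.977, -0.002], [0.003, 0.001, -1.0]]
contact_force: [-0.3, -4.7, 9.6]
finger_gap: 11.6
gripper_force: 39.9
```

send_rows(
  steps=[
    [0,0,0.004,0,0],
    [0,0,0.008,0,0],
    [0,0,0.01,0,0],
    [0,0,0.01,0,0],
  ],
)

```text
clock: 74.5
position: [437.4, 96.3, 250.7]
eef_rot: [[0.977, -0.211, 0.003], [-0.211, -0.977, -0.002], [0.003, 0.001, -1.0]]
contact_force: [-3.7, -6.2, 21.9]
finger_gap: 11.9
gripper_force: 40.0
```

send_rows(
  steps=[
    [0,0,0.004,0,0],
    [0,0,0.006,0,0],
    [0,0,0.006,0,0],
  ],
)

```text
clock: 74.88
position: [437.4, 96.3, 250.6]
eef_rot: [[0.977, -0.211, 0.004], [-0.211, -0.977, -0.002], [0.004, 0.001, -1.0]]
contact_force: [-9.2, -7.0, 38.9]
finger_gap: 11.6
gripper_force: 40.0
```

The lid stops hard at 78.6 mm grasp height, with 79 expected, so it is home. Releasing and going for the other lid.

send_rows(
  steps=[
    [0,0,-0.014,0,0],
    [0,0,-0.014,0,0.5],
    [0,0,-0.014,0,0.5],
    [0,0,-0.014,0,0.5],
    [0,0,-0.1,0,0.5],
    [0,0,-0.25,0,0.5],
    [0,0,-0.25,0,0.5],
    [0,0,-0.25,0,0.5],
  ],
)

```text
clock: 75.88
position: [436.5, 97.0, 320.6]
eef_rot: [[0.977, -0.213, -0.001], [-0.213, -0.977, -0.0], [-0.001, 0.0, -1.0]]
contact_force: [0.2, -0.3, -0.4]
finger_gap: 45.5
gripper_force: 0.0
```

Run:
```python
from h import *
say()
go([[(560,80,145,-95,.5,6)],[(667.2,19.6,110,-90.2,.5,6)],[(667.2,19.6,33,-90.2,.5,3)]])
```

```text
t 75.88 [436.5  97.  148.6] -102.3 F [ 0.2 -0.3 -0.4] gap 45.5 g 0.0
[(6, [0.414, -0.032, 0.012, -0.04, 0.5])]
[(6, [0.374, 0.169, 0.117, -0.027, 0.5])]
[(3, [0.0, 0.0, 0.257, -0.0, 0.5])]
```

send_rows(
  steps=[
    [0.414,-0.032,0.012,-0.04,0.5],
    [0.414,-0.032,0.012,-0.04,0.5],
    [0.414,-0.032,0.012,-0.04,0.5],
    [0.414,-0.032,0.012,-0.04,0.5],
    [0.414,-0.032,0.012,-0.04,0.5],
  ],
)

```text
clock: 76.5
position: [559.0, 80.1, 317.1]
eef_rot: [[0.996, -0.088, -0.002], [-0.088, -0.996, -0.0], [-0.002, 0.0, -1.0]]
contact_force: [-0.5, -0.5, 0.7]
finger_gap: 45.7
gripper_force: 0.0
```

send_rows(
  steps=[
    [0.374,0.169,0.03,-0.027,0.5],
    [0.374,0.169,0.117,-0.027,0.5],
    [0.374,0.169,0.117,-0.027,0.5],
    [0.374,0.169,0.117,-0.027,0.5],
    [0.374,0.169,0.117,-0.027,0.5],
    [0.374,0.169,0.117,-0.027,0.5],
  ],
)

```text
clock: 77.25
position: [666.7, 20.3, 284.0]
eef_rot: [[1.0, -0.003, 0.001], [-0.003, -1.0, 0.0], [0.001, -0.0, -1.0]]
contact_force: [0.1, -0.6, -0.1]
finger_gap: 45.5
gripper_force: 0.0
```

send_rows(
  steps=[
    [0,0,0.13,0,0.5],
    [0,0,0.257,0,0.5],
    [0,0,0.257,0,0.5],
    [0,0,0.257,0,0],
    [0,0,0.257,0,0],
    [0,0,0.257,0,0],
    [0,0,0.257,0,0],
    [0,0,0.257,0,0],
  ],
)

```text
clock: 78.25
position: [667.6, 19.6, 205.8]
eef_rot: [[1.0, -0.004, 0.0], [-0.004, -1.0, 0.0], [0.0, -0.0, -1.0]]
contact_force: [-1.0, -0.6, 2.3]
finger_gap: 11.6
gripper_force: 40.0
```

Run:
```python
from h import *
say()
im=snap("top")
for p,r in tubs_up(im): print(r,tub_centre(r))
go([[(667,20,140,-90.2,0,4)],[(538,48.3,125,-102.4,0,6)],[(538,48.3,95,-102.4,0,6)]])
```

```text
t 78.25 [667.6  19.6  33.8] -90.2 F [-1.  -0.6  2.3] gap 11.6 g 40.0
(441.3, 116.1, 78.2, 32.3, -11.2) (array([441.6, 117.4]), (70.0, 62.7))
[(4, [-0.002, -0.002, -0.354, -0.0, 0.0])]
[(6, [-0.43, -0.093, 0.05, 0.068, 0.0])]
[(6, [0.0, 0.0, 0.1, -0.0, 0.0])]
```

send_rows(
  steps=[
    [0,0,-0.1,0,0],
    [0,0,-0.2,0,0],
    [0,0,-0.354,0,0],
    [0,0,-0.354,0,0],
    [0,0,-0.354,0,0],
  ],
)

```text
clock: 78.92
position: [667.2, 19.5, 311.1]
eef_rot: [[1.0, -0.004, -0.001], [-0.004, -1.0, 0.0], [-0.001, -0.0, -1.0]]
contact_force: [0.9, -1.0, -0.7]
finger_gap: 12.1
gripper_force: 40.0
```

send_rows(
  steps=[
    [-0.1,-0.02,0,0.02,0],
    [-0.22,-0.05,0,0.04,0],
    [-0.34,-0.08,0,0.06,0],
    [-0.43,-0.093,0.05,0.068,0],
    [-0.43,-0.093,0.05,0.068,0],
    [-0.43,-0.093,0.05,0.068,0],
    [-0.43,-0.093,0.05,0.068,0],
  ],
)

```text
clock: 79.8
position: [539.9, 47.8, 296.8]
eef_rot: [[0.976, -0.216, 0.001], [-0.216, -0.976, 0.0], [0.001, -0.0, -1.0]]
contact_force: [-0.1, 0.3, -0.6]
finger_gap: 11.8
gripper_force: 40.0
```

send_rows(
  steps=[
    [0,0,0.05,0,0],
    [0,0,0.1,0,0],
    [0,0,0.1,0,0],
    [0,0,0.1,0,0],
  ],
)

```text
clock: 80.3
position: [538.8, 48.0, 266.5]
eef_rot: [[0.976, -0.216, -0.0], [-0.216, -0.976, 0.0], [-0.0, -0.0, -1.0]]
contact_force: [1.2, -0.2, 0.6]
finger_gap: 12.1
gripper_force: 40.0
```

Run:
```python
from h import *
say()
go([[(538,48.3,84.5,-102.4,0,6)]])
```

```text
t 80.30 [538.8  48.   94.5] -102.5 F [ 1.2 -0.2  0.6] gap 12.1 g 40.0
[(6, [-0.003, -0.001, 0.033, -0.0, 0.0])]
```

send_rows(
  steps=[
    [-0.002,0,0.01,0,0],
    [-0.002,0,0.02,0,0],
    [-0.002,0,0.028,0,0],
    [-0.002,0,0.033,0,0],
    [-0.002,0,0.033,0,0],
  ],
)

```text
clock: 80.92
position: [538.2, 48.1, 257.7]
eef_rot: [[0.976, -0.216, 0.001], [-0.216, -0.976, 0.0], [0.001, -0.0, -1.0]]
contact_force: [-2.2, 1.1, 5.2]
finger_gap: 11.8
gripper_force: 40.0
```

send_rows(
  steps=[
    [0,0,0.004,0,0],
    [0,0,0.008,0,0],
    [0,0,0.012,0,0],
    [0,0,0.016,0,0],
    [0,0,0.016,0,0],
  ],
)

```text
clock: 81.55
position: [538.2, 47.9, 256.9]
eef_rot: [[0.977, -0.215, 0.004], [-0.215, -0.977, -0.0], [0.004, -0.001, -1.0]]
contact_force: [-9.8, -2.0, 30.4]
finger_gap: 11.8
gripper_force: 40.1
```

send_rows(
  steps=[
    [0,0,0.004,0,0],
    [0,0,0.008,0,0],
    [0,0,0.008,0,0],
  ],
)

```text
clock: 81.92
position: [537.9, 47.8, 255.7]
eef_rot: [[0.977, -0.215, 0.004], [-0.215, -0.977, -0.001], [0.004, -0.0, -1.0]]
contact_force: [-12.5, -2.0, 39.5]
finger_gap: 11.8
gripper_force: 40.1
```

Still about 4 mm proud at 39 N, with a −x side force, so it sits too far in +x. I'll back off, shift −x and press again.

send_rows(
  steps=[
    [0,0,-0.015,0,0],
    [0,0,-0.03,0,0],
    [-0.008,0,-0.03,0,0],
    [-0.008,0,-0.03,0,0],
  ],
)

```text
clock: 82.42
position: [535.5, 48.7, 257.9]
eef_rot: [[0.976, -0.216, -0.002], [-0.216, -0.976, 0.0], [-0.001, 0.0, -1.0]]
contact_force: [-0.3, -0.0, 0.1]
finger_gap: 11.5
gripper_force: 39.9
```

send_rows(
  steps=[
    [0,0,0.008,0,0],
    [0,0,0.014,0,0],
    [0,0,0.02,0,0],
    [0,0,0.02,0,0],
  ],
)

```text
clock: 82.92
position: [536.1, 48.2, 253.2]
eef_rot: [[0.976, -0.216, 0.001], [-0.216, -0.976, -0.001], [0.001, 0.001, -1.0]]
contact_force: [-0.2, -2.7, 6.4]
finger_gap: 11.8
gripper_force: 40.0
```

send_rows(
  steps=[
    [0,0,0.004,0,0],
    [0,0,0.008,0,0],
    [0,0,0.008,0,0],
  ],
)

```text
clock: 83.3
position: [536.1, 48.3, 251.7]
eef_rot: [[0.976, -0.216, 0.001], [-0.216, -0.976, -0.001], [0.002, 0.0, -1.0]]
contact_force: [-1.0, -1.9, 11.9]
finger_gap: 11.6
gripper_force: 40.0
```

send_rows(
  steps=[
    [0,0,0.004,0,0],
    [0,0,0.008,0,0],
    [0,0,0.008,0,0],
  ],
)

```text
clock: 83.68
position: [536.2, 48.2, 250.9]
eef_rot: [[0.976, -0.216, 0.003], [-0.216, -0.976, -0.001], [0.003, -0.0, -1.0]]
contact_force: [-3.9, -3.0, 22.2]
finger_gap: 11.5
gripper_force: 40.0
```

send_rows(
  steps=[
    [0,0,0.004,0,0],
    [0,0,0.008,0,0],
    [0,0,0.008,0,0],
  ],
)

```text
clock: 84.05
position: [536.0, 48.2, 250.8]
eef_rot: [[0.976, -0.216, 0.004], [-0.216, -0.976, -0.001], [0.004, -0.0, -1.0]]
contact_force: [-8.5, -3.8, 36.6]
finger_gap: 11.7
gripper_force: 40.0
```

Bottomed at 78.8 mm, the same as the first lid. Release, retreat and check.

send_rows(
  steps=[
    [0,0,-0.014,0,0],
    [0,0,-0.014,0,0.5],
    [0,0,-0.014,0,0.5],
    [0,0,-0.014,0,0.5],
    [0,0,-0.1,0,0.5],
    [0,0,-0.25,0,0.5],
    [0,0,-0.3,0,0.5],
    [0,0.3,-0.3,0,0.5],
  ],
)

```text
clock: 85.05
position: [523.3, -10.7, 336.0]
eef_rot: [[0.978, -0.21, 0.003], [-0.21, -0.978, 0.001], [0.003, -0.001, -1.0]]
contact_force: [0.8, -1.4, -0.7]
finger_gap: 45.6
gripper_force: 0.0
```

send_rows(
  steps=[
    [-0.2,0.3,0,0,0.5],
    [-0.3,0.6,0,0,0.5],
    [-0.3,0.6,0,0,0.5],
    [-0.3,0.6,0,0,0.5],
    [-0.3,0.6,0,0,0.5],
    [-0.3,0.6,0,0,0.5],
  ],
)

```text
clock: 85.8
position: [396.4, -168.0, 335.1]
eef_rot: [[0.977, -0.215, 0.0], [-0.215, -0.977, 0.001], [-0.0, -0.001, -1.0]]
contact_force: [-0.3, -0.5, 0.1]
finger_gap: 45.8
gripper_force: 0.0
```

Run:
```python
from h import *
say()
a=snap("side"); b=snap("top")
u,v=proj("side",[485,70,60])[0].astype(int);w,q=proj("top",[485,40,60])[0].astype(int)
cv2.imwrite("pics/t10.png",np.hstack([cv2.resize(a[v-50:v+50,u-50:u+50],(400,400),interpolation=2),cv2.resize(b[q-60:q+60,w-60:w+60],(400,400))])[...,::-1])
```

```text
t 85.80 [ 396.4 -168.   163.1] -102.4 F [-0.3 -0.5  0.1] gap 45.8 g 0.0
```

View pics/t10.png

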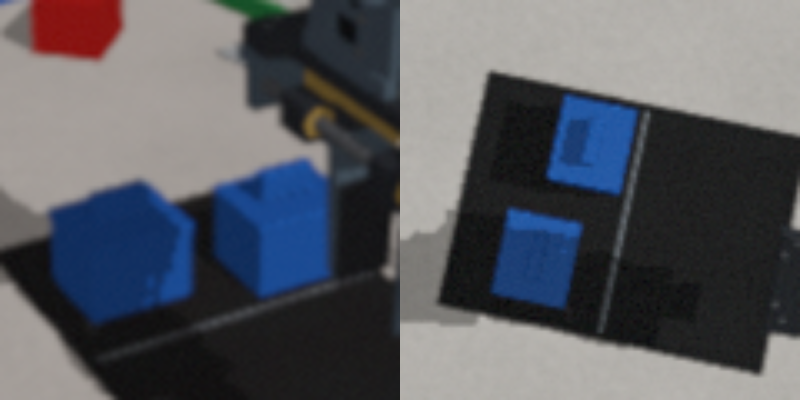

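Both lids look seated and level. To be sure, I'll probe the bar tops with closed fingers (78 mm is fully home, so grasp height 97).

Run:
```python
from h import *
go([[(536.2,48.2,112,-102.4,0,8)],[(536.2,48.2,95.5,-102.4,0,3),(536.2,48.2,112,-102.4,0,2)],[(437.4,96.5,112,-102.4,0,6)],[(437.4,96.5,95.5,-102.4,0,3)]])
```

```text
[(8, [0.301, -0.803, 0.171, 0.0, 0.0])]
[(3, [0.0, 0.0, 0.055, -0.0, 0.0]), (2, [0.0, 0.0, -0.0, -0.0, 0.0])]
[(6, [-0.356, -0.087, -0.0, -0.0, 0.0])]
[(3, [0.0, 0.0, 0.055, -0.0, 0.0])]
```

send_rows(
  steps=[
    [0.301,-0.803,0.05,0,0],
    [0.301,-0.803,0.05,0,0],
    [0.301,-0.803,0.05,0,0],
    [0.301,-0.803,0.05,0,0],
    [0.301,-0.803,0.171,0,0],
    [0.301,-0.803,0.171,0,0],
    [0.301,-0.803,0.171,0,0],
  ],
)

```text
clock: 86.78
position: [535.8, 47.2, 284.7]
eef_rot: [[0.977, -0.215, 0.0], [-0.215, -0.977, -0.0], [0.0, -0.0, -1.0]]
contact_force: [-0.0, -0.0, 0.8]
finger_gap: 0.3
gripper_force: 0.0
```

send_rows(
  steps=[
    [0,0,0.025,0,0],
    [0,0,0.045,0,0],
    [0,0,0.055,0,0],
    [0,0,0.055,0,0],
  ],
)

```text
clock: 87.28
position: [535.4, 46.5, 269.1]
eef_rot: [[0.976, -0.216, 0.0], [-0.216, -0.976, -0.0], [0.0, 0.0, -1.0]]
contact_force: [-3.4, -0.6, 9.1]
finger_gap: 0.4
gripper_force: 4.7
```

send_rows(
  steps=[
    [0,0,-0.06,0,0],
    [-0.2,-0.04,-0.06,0,0],
    [-0.356,-0.087,-0.055,0,0],
    [-0.356,-0.087,-0.055,0,0],
    [-0.356,-0.087,-0.055,0,0],
    [-0.356,-0.087,-0.055,0,0],
  ],
)

```text
clock: 88.02
position: [438.2, 95.2, 284.3]
eef_rot: [[0.976, -0.217, 0.001], [-0.217, -0.976, 0.0], [0.001, -0.0, -1.0]]
contact_force: [-0.2, -0.8, 0.1]
finger_gap: -0.0
gripper_force: 0.0
```

send_rows(
  steps=[
    [0,0,0.025,0,0],
    [0,0,0.045,0,0],
    [0,0,0.055,0,0],
    [0,0,0.055,0,0],
  ],
)

```text
clock: 88.52
position: [437.1, 95.3, 269.0]
eef_rot: [[0.976, -0.216, -0.0], [-0.216, -0.976, -0.0], [-0.0, 0.0, -1.0]]
contact_force: [-3.7, -2.0, 16.9]
finger_gap: 0.3
gripper_force: 8.4
```

send_rows(
  steps=[
    [0,0,-0.1,0,0],
    [0,0,-0.25,0,0],
    [0,0.3,-0.25,0,0],
    [-0.1,0.6,-0.25,0,0],
    [-0.1,0.8,-0.25,0,0],
    [-0.1,0.8,-0.25,0,0],
    [-0.1,0.8,-0.25,0,0],
  ],
)

```text
clock: 89.4
position: [354.8, -135.1, 342.3]
eef_rot: [[0.975, -0.223, -0.001], [-0.223, -0.975, -0.0], [-0.0, 0.0, -1.0]]
contact_force: [-0.2, 0.2, 0.2]
finger_gap: 0.7
gripper_force: 0.0
```

Run:
```python
from h import *
say(); im=snap("top","fin")
for r in tubs_up(im): print(r)
print([r for r in blocks(im)])
```

```text
t 89.40 [ 354.8 -135.1  170.3] -102.9 F [-0.2  0.2  0.2] gap 0.7 g 0.0
(array([238.91602564, 218.05961538]), (437.4, 98.2, 78.0, 68.8, -12.3))
(array([255.55194805, 184.13116883]), (536.6, 49.6, 79.5, 68.5, -12.4))
[]
```

View pics/fin.png

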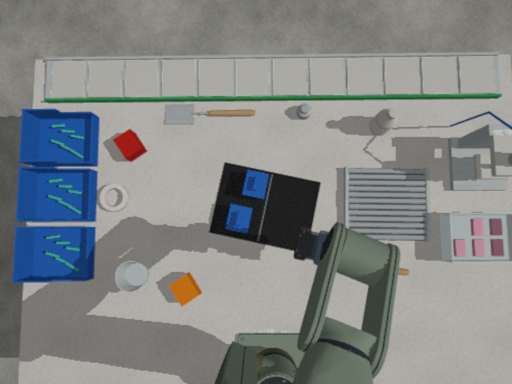

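Both bar tops met the fingers at 97 mm, so both lids are fully home. The track is empty, both closed tubs stand on the mat at (240,218) and (256,184) px, and the other things look undisturbed. Handing in.

```bash
python3 -c "
from rig import arm
print(arm.finish_job())"
```

```text
the job is handed in; nothing more can be done
None
```

The job is handed in: both blue tubs stand mouth-up on the mat with two pink blocks in each, both lids pressed fully home, and the other things look untouched in the last picture (tub 1 was knocked half off the mat mid-run, and I put it back).

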